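# Push the shim board home under the slab roller

## Task

Set the slab roller for a thin slab: with the fingertips, push the dark brown shim board along the bed and under the roller, centred between the two green side frames, until its leading edge lies square and fully home against the light wooden stop strip behind the roller. Keep the board flat on the bed the whole way: do not lift or tip it, and do not let it ride up against the roller. Leave the roller unturned and everything else where it is, and take the hand away at the end.

Things in the scene. Friction and masses are not known exactly. Their poses are not given: they have to be found in the camera images.
- slab_roller: Table-top slab roller, fixed. Origin on the table, straight below the middle of the roller's axis; x along the bed away from the robot (feeding direction), y along the roller to the left, z up. The flat light grey bed is 520 mm long (x -350 to +170 mm) and 320 mm wide, its top 75 mm above the table, on four legs.
- roller_mid (a point): Middle of the steel roller's axis, 122 mm above the table, axes as the slab roller's. The roller is 60 mm in diameter and 266 mm long along y; its underside is 17 mm above the bed. A hub with four spokes, reaching 109 mm from the axis, turns with it on the right, at y = -180 to -206 mm.
- frame_left (a point): Left green side frame: middle of its inner face where it meets the bed, at (0, 135, 75) mm in the slab roller's frame. Both frames are 70 mm long (x -35 to +35 mm, feet to 45 mm) and stand 78 mm above the bed (bolts to 84 mm).
- frame_right (a point): Right green side frame: middle of its inner face where it meets the bed, at (0, -135, 75) mm in the slab roller's frame.
- stop (a point): Middle of the front face of the light wooden stop strip, at bed height: at (70, 0, 75) mm in the slab roller's frame, same axes. The strip is 260 mm wide along y, 25 mm thick (x) and 15 mm high, screwed to the bed behind the roller; the shim board's leading edge is to lie against this face.
- shim: Shim board, dark brown, 150 mm (its x) by 230 mm (its y) by 12 mm thick, about 0.3 to 0.55 kg, loose and flat on the bed before the roller, askew and off centre. Origin at the centre of its underside (bed height); x points to its leading edge (75 mm ahead), y to the left, z up. A push of 1 to 4 N slides it; pushed off centre it turns only slowly. Under the roller it has 5 mm of headroom and 20 mm of room on each side.
- shim_lead_left (a point): Left corner of the shim board's leading edge, on its underside: (75, 115, 0) mm in the board's frame.
- shim_lead_right (a point): Right corner of the shim board's leading edge, on its underside: (75, -115, 0) mm in the board's frame.
- roller (a joint): Angle of the roller and its spokes in rad; 0 as it stands at the start, turns freely both ways against some friction. To be left unturned.
- jar: Bystander: blue jar of underglaze with white cap, 68 mm in diameter, 105 mm high, on the table left of the bed. Origin at the centre of its underside.
- tube_a: Bystander: upright terracotta tube, 52 mm in diameter, 85 mm high, on the table left of the bed. Origin at the centre of its underside.
- tube_b: Bystander: upright white tube, 52 mm in diameter, 65 mm high, on the table left of the bed. Origin at the centre of its underside.
- bird: Bystander: white ceramic bird on a small foot, 140 mm long (its x), 58 mm wide, 101 mm high, on the table right of the bed. Origin under the centre of its foot.
- rib: Bystander: flat wooden rib, 40 by 100 by 6 mm, lying on the spare shim board. Origin at the centre of its underside.
- brush: Bystander: brush, 190 mm long, lying on the table to the right.
- spare: Bystander: spare thin shim board of pale plywood, 230 by 150 by 6 mm, lying on the table to the left; not the one to use. Origin at the centre of its underside.

How it is judged:
By the outcome, as a careful person would: the job done as asked, in the order asked, and still so for the second after the job is handed in, with the robot touching nothing.
It also fails if it takes over 64 s, if anything falls off the work surface, if the arm or the gripper's body presses on something with over 40 N, if the wrist force passes 120 N, or if a joint passes its speed limit or range.

## Robot

A 7-joint arm with a two-finger parallel gripper is mounted at the origin on the work surface. World frame = base frame: x ahead of the robot, y to its left, z up, the work surface at z = 0. Lengths are in m, angles in rad, forces in N, time in s.
With the tool pointing down it reaches from about 0.4 to 0.85 m from the base axis. Payload 6.9 kg.
Tool frame: the origin (TCP) lies between the finger pads; the fingertips stand 19 mm ahead of it and the grasp point (between the pads) is the TCP (finger_overhang is the distance from the TCP to the fingertips, in m); z points along the fingers, y is the direction in which the jaws open and shut (so a half turn about z gives the same grasp; the last joint's range is limited). The gripper opens to 85 mm and grips with 20 to 120 N. Pads are 22 mm wide; open, the fingers measure 114 mm over their backs; the gripper's body (76 mm by 85 mm) begins 54 mm behind the grasp point. The pads swing forward as they close: fully open they stand 13 mm farther back than shut.
Start: joints at [1.236, 0.507, -0.238, 1.5, 0.126, 1.149, -0.155], TCP at [0.266, -0.566, 0.22] pointing down, gripper open.
Joint ranges: [-3.08, 3.08], [-0.24, 2.05], [-1.43, 1.35], [0, 2.5], [-1.52, 4.66], [0.17, 1.96], [-2.89, 2.89]. Speed limits (rad/s): [2.39, 2.39, 3.14, 3.14, 3.14, 3.14, 3.14].

## Interface

Orientations are given as [roll, pitch, yaw] about the fixed x, y, z axes, in that order (R = Rz(yaw) Ry(pitch) Rx(roll)).
In Python, from workcell import observe, grab_frame, camera_model, finish_job, finger_overhang gives the robot as it stands.
- The arm moves only by the shell command python3 -m handwheel 'ROWS' [FORCE]. ROWS is JSON, a list of rows, each a list of 7 numbers: the opening, from 0 (shut) to 1 (fully open), then the shift along the tool's x, y, z in cm, then the turn, a rotation vector about the tool's x, y, z in degrees. A call has 1 to 10 rows; each row shifts and turns the commanded pose from where the row before left it, along the tool's axes as they then stand; what a row does not reach is not made up. A row lasts 1/12 s, in which the tool goes at most 41.7 mm and 7.16 degrees, less where a joint would pass 70% of its speed; a pose out of reach is approached as far as the arm can. A call with a gripper value outside its range is refused whole. The fingers move at their own pace and stop on an object; FORCE is the grip in N (left out, the last holds). Time passes only in rows, so rows that do not move let the fingers close. It gives the time, the measured TCP pose, the force and the opening at its end, in the units of the state.
- observe(): the state, without advancing time (a new reading comes with each control period).
- grab_frame(name): name is "side" or "top"; returns the picture (384x512x3 uint8, red, green, blue); there is no depth.
- camera_model(name): a dict with "camera_matrix" (3x3 intrinsics, pixels), "rvec" (rotation vector, rad) and "tvec" (3), from world to camera coordinates, as OpenCV has them. Camera axes: x right, y down, z forward; pixel columns grow to the right and rows downward; lengths in m; the calibration is good to about 2 mm. A picture is of the moment at which its call begins. camera_model takes no time and is no camera call.
- finish_job(): hands the job in, once; it reports no verdict.
The state is a dict: "time": time; "joints": joint angles; "dq": joint speeds; "joint_torque": joint torques, N m; "tool_pos": TCP position; "tcp_rot": TCP orientation; "contact_force": force on the tool from outside, world axes, zero at the start; "ft_torque": the same for the moment, N m; "grip_width": finger opening in m.
Only numpy, scipy, OpenCV 4.12 (cv2) and the standard library are available. Lean on these libraries where they do the work, as an engineer would, in place of code of your own. Each camera call takes 0.05 s, during which the arm holds its last target.

## Working session

There is one attempt and no reset: what is moved stays moved. The work goes in short steps, Python scripts to look and compute and a shell command to move; the robot and the scene stay as the last step left them, time stands still between calls to the robot, and variables do not carry over. Pictures are saved under pics/ and viewed, and the job is handed in when it is done.

```bash
mkdir -p pics; ls
python3 - <<'E'
from workcell import *
import cv2
s=observe();print({k:s[k] for k in('time','tool_pos','tcp_rot','contact_force','grip_width')})
for n in('side','top'):
    f=grab_frame(n);cv2.imwrite(f'pics/{n}0.png',f[...,::-1]);print(camera_model(n))
E
```

```text
pics
{'time': 0.0, 'tool_pos': array([ 0.26579824, -0.56509868,  0.21933225]), 'tcp_rot': array([-3.13983914e+00,  6.56184758e-05,  4.39801457e-01]), 'contact_force': array([ 0.35957891, -1.04359826, -0.73779554]), 'grip_width': 0.08516356465323648}
{'camera_matrix': array([[416.48366191,   0.        , 257.43131199],
       [  0.        , 416.48366191, 188.30300786],
       [  0.        ,   0.        ,   1.        ]]), 'rvec': array([ 0.58856561, -2.64867487,  1.17211262]), 'tvec': array([0.54165637, 0.24685418, 1.11586094])}
{'camera_matrix': array([[405.27569158,   0.        , 259.37269587],
       [  0.        , 405.27569158, 188.62784664],
       [  0.        ,   0.        ,   1.        ]]), 'rvec': array([ 2.10103368, -2.15074073,  0.20734739]), 'tvec': array([0.01657523, 0.59975985, 1.37562165])}
```

View pics/side0.png

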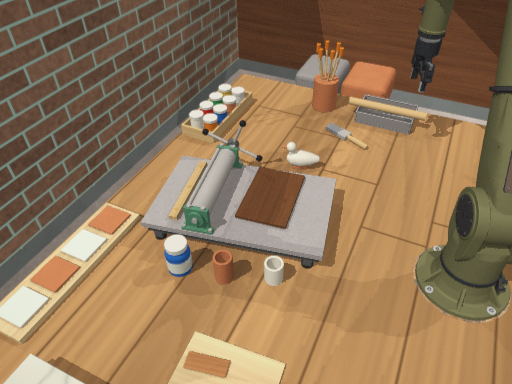

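View pics/top0.png

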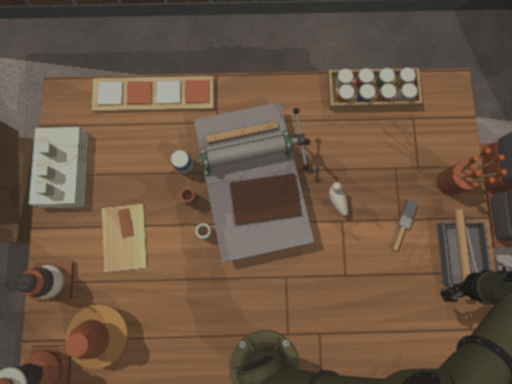

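The side view shows the board at about (271,196), the roller at (215,185) and the strip at (189,189). In the top view the board is at (266,199), the roller at (247,150) and the strip at (243,133). Next I'll measure corners.

```bash
cat > h.py <<'E'
import numpy as np,cv2
from workcell import *
def cam(n):
    m=camera_model(n);R=cv2.Rodrigues(np.array(m['rvec']))[0];return m['camera_matrix'],R,np.array(m['tvec']).reshape(3)
def ray(n,px,z):
    K,R,t=cam(n);px=np.atleast_2d(px).astype(float)
    d=np.c_[px,np.ones(len(px))]@np.linalg.inv(K).T@R; c=-R.T@t
    return c+d*((z-c[2])/d[:,2])[:,None]
def proj(n,P):
    m=camera_model(n);return cv2.projectPoints(np.atleast_2d(P).astype(float),m['rvec'],m['tvec'],m['camera_matrix'],None)[0].reshape(-1,2)
def tri(a,b):
    Ps=[];
    for n in('side','top'):
        K,R,t=cam(n);Ps.append(K@np.c_[R,t])
    X=cv2.triangulatePoints(*Ps,np.array(a,float).T,np.array(b,float).T);return (X[:3]/X[3]).T
def quad(mask):
    cs,_=cv2.findContours(mask,cv2.RETR_EXTERNAL,cv2.CHAIN_APPROX_NONE);c=max(cs,key=cv2.contourArea)
    h=cv2.convexHull(c)
    for e in np.linspace(.01,.15,60):
        q=cv2.approxPolyDP(h,e*cv2.arcLength(h,True),True)
        if len(q)<=4:break
    q=q[:,0].astype(float);p=c[:,0].astype(float);L=[]
    for i in range(len(q)):
        a,b=q[i],q[(i+1)%len(q)];d=(b-a);l=np.linalg.norm(d);d/=l
        u=(p-a)@d;v=(p-a)@np.array([-d[1],d[0]])
        k=(u>.12*l)&(u<.88*l)&(abs(v)<2.5)
        vx,vy,x,y=cv2.fitLine(p[k].astype(np.float32),cv2.DIST_HUBER,0,.01,.01).ravel();L.append(np.cross([x,y,1],[x+vx,y+vy,1]))
    r=[]
    for i in range(len(q)):
        x=np.cross(L[i-1],L[i]);r.append(x[:2]/x[2])
    return np.array(r),cv2.contourArea(c)
E
python3 - <<'E'
import cv2,numpy as np
for n,(x0,x1,y0,y1) in {'side':(130,350,120,280),'top':(180,340,90,270)}.items():
    f=cv2.imread(f'pics/{n}0.png')
    c=f[y0:y1,x0:x1]; k=3.3 if n=='top' else 3.6
    cv2.imwrite(f'pics/{n}0z.png',cv2.resize(c,None,fx=k,fy=k,interpolation=cv2.INTER_CUBIC))
    hsv=cv2.cvtColor(f,cv2.COLOR_BGR2HSV)
    for p in ([(270,195),(165,205),(310,215),(185,195)] if n=='side' else [(265,200),(275,240),(240,133),(245,240)]): print(n,p,hsv[p[1],p[0]])
E
```

```text
side (270, 195) [ 12 148 110]
side (165, 205) [ 12  20 188]
side (310, 215) [ 14  18 186]
side (185, 195) [ 19 106 210]
top (265, 200) [ 11 119  71]
top (275, 240) [  9  25 130]
top (240, 133) [ 16 108 154]
top (245, 240) [  9  27 134]
```

View pics/side0z.png

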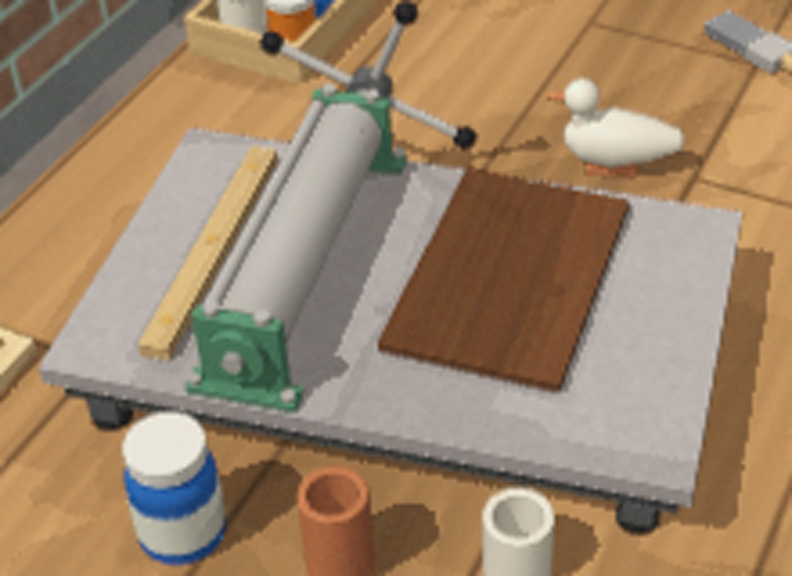

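View pics/top0z.png

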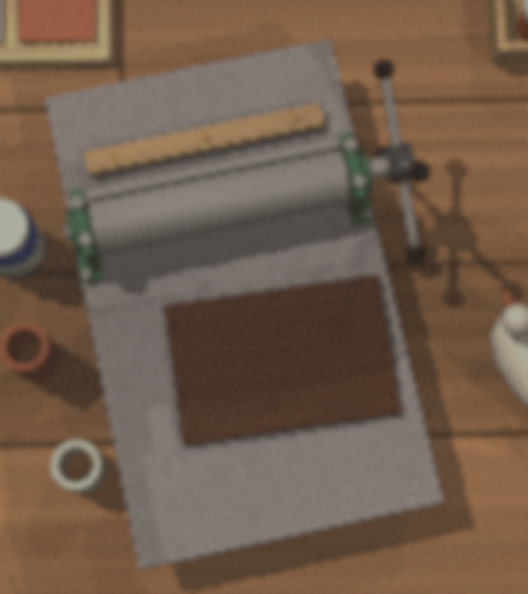

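The zooms show the board clear of the roller, shifted right and turned relative to the bed. All four bed corners, the strip and the green frames are visible in both views.

```bash
cat > m.py <<'E'
from h import *
def masks(n,f):
    hsv=cv2.cvtColor(f,cv2.COLOR_RGB2HSV);H,S,V=[hsv[...,i].astype(int) for i in range(3)]
    roi=np.zeros(f.shape[:2],bool)
    if n=='side': roi[120:275,138:340]=1; board=(V<140)&(S>115)&(H<20)
    else: roi[95:265,190:318]=1; board=(V<100)&(S>85)&(H<20)
    bed=(S<50)&(V>(60 if n=='top' else 100))
    strip=(S>75)&(H>=13 if n=='top' else H>=16)&(H<28)&(V>(125 if n=='top' else 170))
    green=(H>50)&(H<90)&(S>70)
    return {k:((m&roi)*255).astype(np.uint8) for k,m in dict(board=board,bed=bed,strip=strip,green=green).items()}
def big(m):
    m=cv2.morphologyEx(m,cv2.MORPH_OPEN,np.ones((2,2),np.uint8))
    k,l,s,c=cv2.connectedComponentsWithStats(m);return (l==1+np.argmax(s[1:,4])).astype(np.uint8)*255
E
python3 - <<'E'
from m import *
for n in('side','top'):
    f=cv2.imread(f'pics/{n}0.png')[...,::-1].copy();M=masks(n,f)
    v=f.copy()
    for k,c in dict(board=(255,0,0),bed=(0,0,255),strip=(255,255,0),green=(0,255,0)).items(): v[M[k]>0]=c
    x0,x1,y0,y1=(130,350,120,280) if n=='side' else (180,340,90,270)
    cv2.imwrite(f'pics/{n}m.png',cv2.resize(v[y0:y1,x0:x1,::-1],None,fx=3.3,fy=3.3,interpolation=0))
    for k,z in (('board',.087),('bed',.075)):
        q,a=quad(big(M[k]));print(n,k,a,q.round(1).tolist());P=ray(n,q,z);print(P.round(4).tolist());print(np.linalg.norm(P-np.roll(P,-1,0),axis=1).round(4))
E
```

```text
side board 2612.0 [[261.2, 167.0], [304.3, 177.9], [285.2, 228.5], [235.7, 216.9]]
[[0.6401, -0.1172, 0.087], [0.4951, -0.1248, 0.087], [0.4678, 0.0973, 0.087], [0.612, 0.115, 0.087]]
[0.1452 0.2238 0.1453 0.2339]
side bed 9744.0 [[148.0, 221.0], [215.8, 148.3], [335.7, 182.3], [321.6, 263.2]]
[[0.8369, 0.224, 0.075], [0.8319, -0.1579, 0.075], [0.403, -0.159, 0.075], [0.3412, 0.1586, 0.075]]
[0.3819 0.4288 0.3236 0.5   ]
top board 2598.0 [[294.4, 175.2], [301.2, 214.9], [236.8, 224.5], [231.7, 184.3]]
[[0.639, -0.1203, 0.087], [0.4997, -0.1378, 0.087], [0.4719, 0.0824, 0.087], [0.6118, 0.0981, 0.087]]
[0.1405 0.222  0.1408 0.2201]
top bed 12886.5 [[280.2, 103.1], [314.3, 242.2], [223.3, 262.7], [195.2, 120.9]]
[[0.9108, -0.0803, 0.075], [0.4065, -0.1797, 0.075], [0.3453, 0.1302, 0.075], [0.8499, 0.2276, 0.075]]
[0.514  0.3159 0.5139 0.3139]
```

View pics/sidem.png

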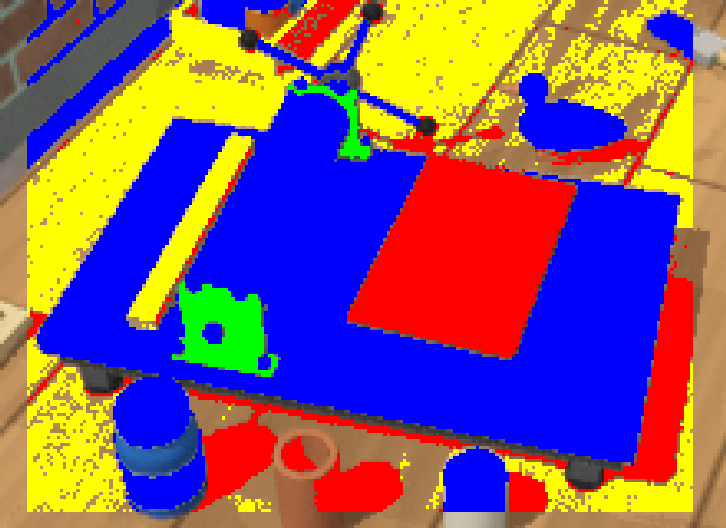

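View pics/topm.png

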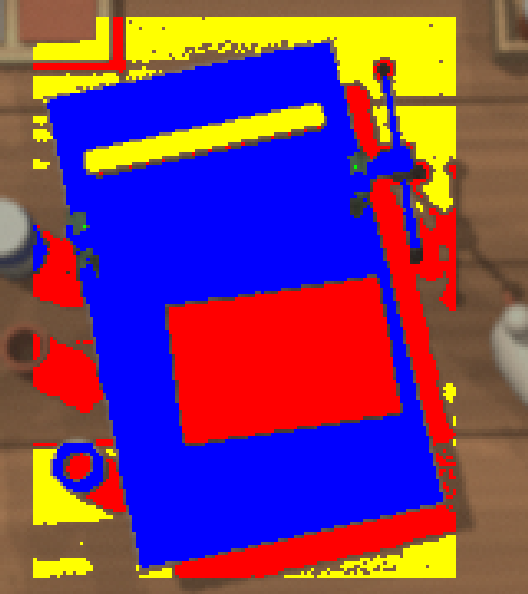

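```bash
cat > m2.py <<'E'
from h import *
def edge(n,f,P0,P1,k=25,half=5,pol=None):
    """subpixel edge near expected 3D segment: returns fitted pixel pts (strongest grey gradient along normal)"""
    g=cv2.GaussianBlur(cv2.cvtColor(f,cv2.COLOR_RGB2GRAY).astype(np.float32),(0,0),.8)
    a,b=proj(n,[P0,P1]);d=(b-a)/np.linalg.norm(b-a);nn=np.array([-d[1],d[0]]);s=np.arange(-half,half+.01,.1);out=[]
    for t in np.linspace(.1,.9,k):
        p=a+(b-a)*t+s[:,None]*nn
        v=cv2.remap(g,p[:,0].astype(np.float32)[None],p[:,1].astype(np.float32)[None],cv2.INTER_LINEAR)[0]
        q=np.gradient(v)*(1 if pol is None else pol);q=abs(q) if pol is None else q
        i=np.argmax(q)
        if 0<i<len(s)-1: out.append(p[i])
    out=np.array(out,np.float32);vx,vy,x,y=cv2.fitLine(out,cv2.DIST_HUBER,0,.01,.01).ravel()
    return np.cross([x,y,1.],[x+vx,y+vy,1.])
def corners(n,f,P,half=4):
    L=[edge(n,f,P[i],P[(i+1)%4],half=half) for i in range(4)]
    r=[np.cross(L[i-1],L[i]) for i in range(4)];return np.array([x[:2]/x[2] for x in r])
E
python3 - <<'E'
from m2 import *
fr={n:cv2.imread(f'pics/{n}0.png')[...,::-1].copy() for n in('side','top')}
# order: lead right, trail right, trail left, lead left
B=np.array([[.641,-.123,.087],[.497,-.141,.087],[.469,.086,.087],[.613,.102,.087]])
bed=np.array([[.9108,-.0803,.075],[.4065,-.1797,.075],[.3453,.1302,.075],[.8499,.2276,.075]])
for nm,C in(('board',B),('bed',bed)):
    q={n:corners(n,fr[n],C) for n in fr}
    X=tri(q['side'],q['top']);print(nm,'tri\n',X.round(4),np.linalg.norm(X-np.roll(X,-1,0),axis=1).round(4))
    for n in fr:
        P=ray(n,q[n],C[0,2]);l=np.linalg.norm(P-np.roll(P,-1,0),axis=1)
        y=np.arctan2(*(P[0]+P[3]-P[1]-P[2])[[1,0]]);y2=np.arctan2(*((P[2]+P[3]-P[0]-P[1])*[-1,1,1])[[0,1]])
        print(n,P[:,:2].round(4).tolist(),l.round(4),'yaw',np.degrees([y,y2]).round(2),'c',P.mean(0).round(4))
for n in fr:
    o=np.array([.7165,.0416]);a=np.radians(11.04);R=np.array([[np.cos(a),-np.sin(a)],[np.sin(a),np.cos(a)]])
    v=fr[n][...,::-1].copy()
    v=cv2.resize(v,None,fx=4,fy=4,interpolation=cv2.INTER_CUBIC)
    def L(a,b,c):
        w=[np.r_[o+R@p[:2],p[2]] for p in(np.array(a),np.array(b))];p=proj(n,w)*4+1.5
        cv2.line(v,*[tuple(int(i) for i in k) for k in p],c,1)
    L((.07,-.13,.075),(.07,.13,.075),(0,0,255));L((.07,-.13,.09),(.07,.13,.09),(255,0,0));L((.095,-.13,.09),(.095,.13,.09),(255,0,0));L((.095,-.13,.09),(.07,-.13,.09),(255,0,0));L((.095,.13,.09),(.07,.13,.09),(255,0,0))
    for s in(1,-1):L((-.045,s*.135,.075),(.045,s*.135,.075),(0,255,255))
    x0,y0=(140,120) if n=='side' else (185,95)
    cv2.imwrite(f'pics/{n}ov.png',v[y0*4:y0*4+520,x0*4:x0*4+640])
E
```

```text
board tri
 [[ 0.6503 -0.1251  0.0818]
 [ 0.4961 -0.1414  0.0822]
 [ 0.4682  0.0907  0.0773]
 [ 0.6233  0.1078  0.0768]] [0.1551 0.2339 0.156  0.2345]
side [[0.648, -0.1193], [0.4937, -0.1361], [0.4657, 0.0991], [0.6187, 0.1164]] [0.1552 0.2368 0.154  0.2375] yaw [6.33 6.93] c [ 0.5565 -0.01    0.087 ]
top [[0.6487, -0.1247], [0.4963, -0.1407], [0.4667, 0.09], [0.6207, 0.1069]] [0.1532 0.2327 0.1549 0.2333] yaw [6.14 7.11] c [ 0.5581 -0.0171  0.087 ]
bed tri
 [[ 0.9194 -0.0784  0.0713]
 [ 0.4093 -0.1781  0.0745]
 [ 0.3478  0.1348  0.0716]
 [ 0.8569  0.2348  0.0751]] [0.5198 0.319  0.5189 0.3194]
side [[0.917, -0.0746], [0.4093, -0.1774], [0.347, 0.1375], [0.8558, 0.2346]] [0.5179 0.3211 0.518  0.3152] yaw [11.13 11.19] c [0.6323 0.03   0.075 ]
top [[0.9173, -0.0784], [0.4091, -0.1781], [0.3479, 0.1346], [0.858, 0.2353]] [0.5179 0.3186 0.52   0.3192] yaw [11.13 10.89] c [0.6331 0.0284 0.075 ]
```

View pics/sideov.png

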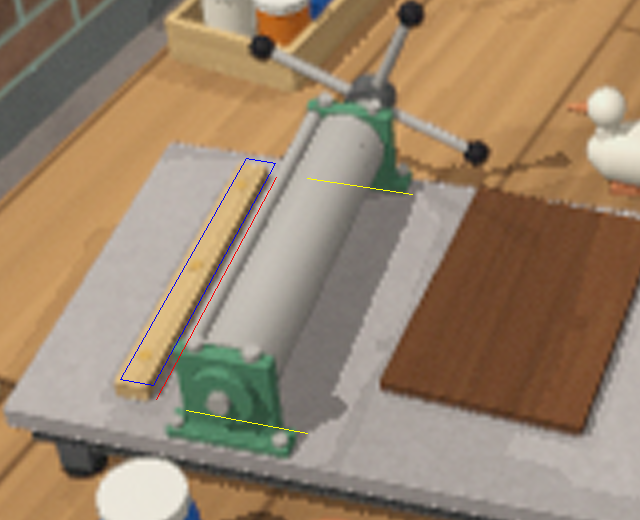

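View pics/topov.png

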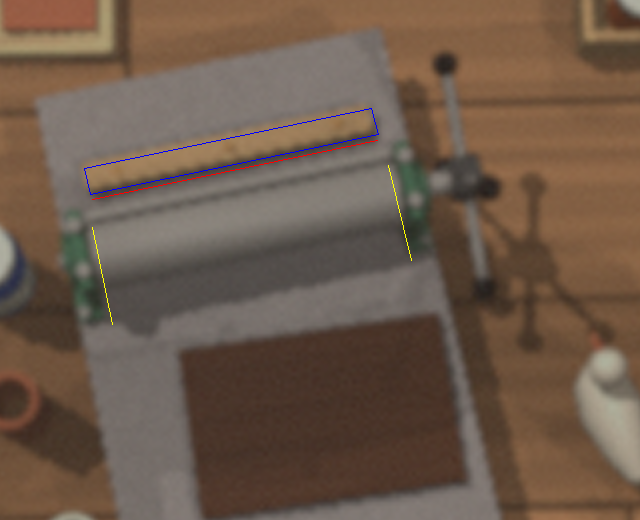

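```bash
python3 -c "
from h import *
print(finger_overhang, ray('top',[[340,200],[336,187]],.06).round(3))" ; python3 -m handwheel '[[0.5,3.4,-1.7,0,0,0,0],[0.5,3.4,-1.7,0,0,0,0],[0.5,3.4,-1.7,0,0,0,0],[0.5,3.4,-1.7,0,0,0,0],[0.5,3.4,-1.7,0,0,0,0],[0.5,3.4,-1.7,0,0,0,0],[0.5,3.4,-1.7,0,0,0,0],[0.5,3.4,-1.7,0,0,0,0],[0.5,3.4,-1.7,0,0,0,0],[0.5,3.4,-1.7,0,0,0,0]]' 30
```

```text
0.019 [[ 0.552 -0.279  0.06 ]
 [ 0.599 -0.268  0.06 ]]
time: 0.93
tool_pos: [0.502, -0.2653, 0.22]
tcp_rot: [-3.141, 0.0, 0.44]
contact_force: [1.6, 0.2, -0.4]
grip_width: 0.0427
```

```bash
python3 -m handwheel '[[0.5,0,0,0,0,0,-6.9],[0.5,0,0,0,0,0,-6.9],[0.5,0,0,0,0,0,-6.9],[0.5,0,0,0,0,0,-6.9],[0.5,0,0,0,0,0,-6.9],[0.5,0,0,0,0,0,-6.9],[0.5,0,0,0,0,0,-6.9],[0.5,0,0,0,0,0,-6.9],[0.5,0,0,0,0,0,-6.9],[0.5,0,0,0,0,0,-6.9]]'
```

```text
time: 1.77
tool_pos: [0.501, -0.2669, 0.2198]
tcp_rot: [-3.141, -0.0, 1.65]
contact_force: [-0.8, -0.7, 0.4]
grip_width: 0.0425
```

```bash
python3 -m handwheel '[[0.5,0,0,0,0,0,-6.5],[0.5,2,2.3,0,0,0,0],[0.5,2,2.3,0,0,0,0],[0.5,2,2.3,0,0,0,0],[0.5,2,2.2,0,0,0,0],[0.5,0,0,3,0,0,0],[0.5,0,0,3,0,0,0],[0.5,0,0,3,0,0,0],[0.5,0,0,1.5,0,0,0],[0.5,0,0,0,0,0,0]]'
python3 - <<'E'
from h import *
for n in('side','top'):
    f=grab_frame(n)[...,::-1];cv2.imwrite(f'pics/{n}1.png',f)
    x0,y0=(180,90) if n=='side' else (190,110)
    cv2.imwrite(f'pics/{n}1z.png',cv2.resize(f[y0:y0+150,x0:x0+190],None,fx=4,fy=4,interpolation=2))
E
```

```text
time: 2.6
tool_pos: [0.5732, -0.1712, 0.1111]
tcp_rot: [-3.135, -0.003, 1.758]
contact_force: [-0.9, -0.5, -0.1]
grip_width: 0.0428
```

View pics/side1z.png

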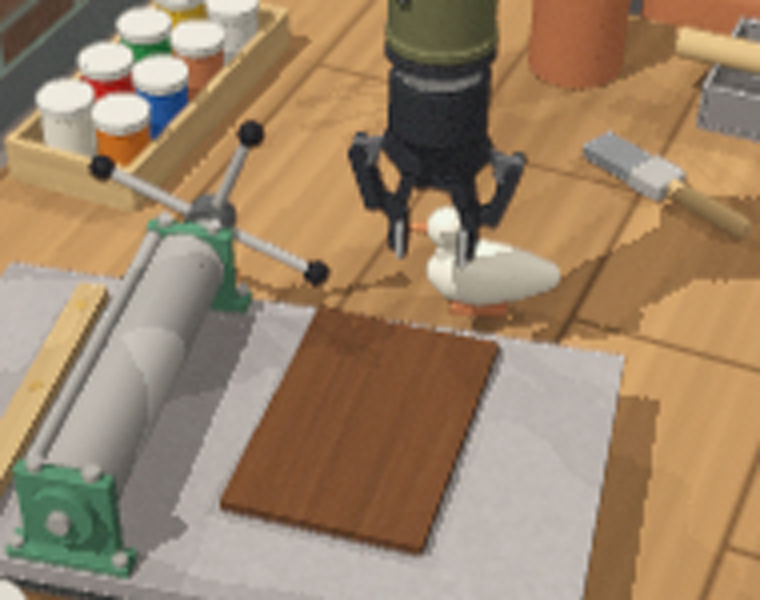

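View pics/top1z.png

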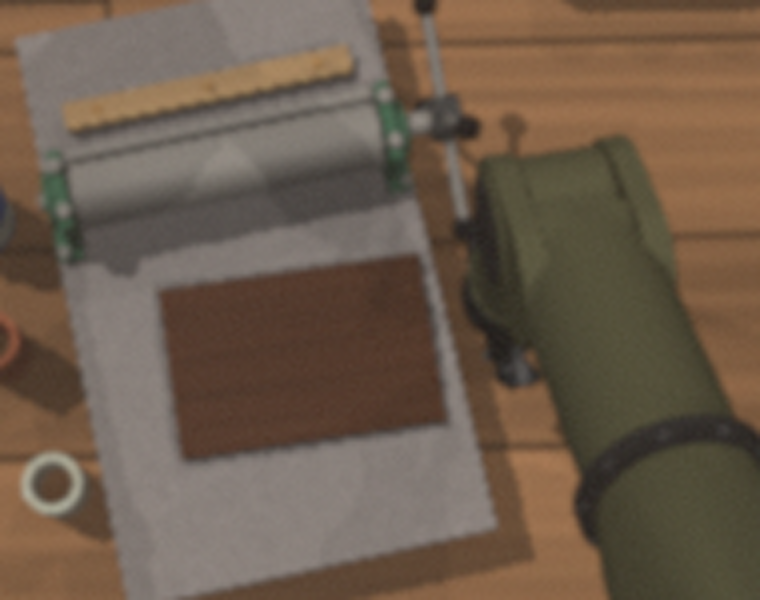

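Run:
```python
from h import *
s=observe();p=np.array(s['tool_pos']);y=s['tcp_rot'][2];X=np.array([np.cos(y),np.sin(y),0]);Y=np.array([np.sin(y),-np.cos(y),0])
K,R,t=cam('side');c=-R.T@t
for px in((280,153.9),(296.7,155)):
  for off in(0,.008,.011):
    d=R.T@np.linalg.inv(K)@[*px,1];q=c+d*(((p+off*X-c)@X)/(d@X));print(px,off,q.round(4),'along y',round((q-p)@Y,4),'tip below tcp',round(p[2]-q[2],4))
a=np.radians(11.05);Rm=np.array([[np.cos(a),np.sin(a)],[-np.sin(a),np.cos(a)]]);print('tcp bed',Rm@(p[:2]-[.7213,.0458]))
print(s['contact_force'])
# spoke ball tri
b=tri([[180+315/4,90+272/4]],[[190+466/4,110+228/4]])[0];print('ball',b,Rm@(b[:2]-[.7213,.0458]))
```

```text
(280, 153.9) 0 [ 0.5966 -0.1674  0.1189] along y 0.0212 tip below tcp -0.0039
(280, 153.9) 0.008 [ 0.5936 -0.1598  0.1252] along y 0.0197 tip below tcp -0.0101
(280, 153.9) 0.011 [ 0.5925 -0.1569  0.1275] along y 0.0191 tip below tcp -0.0124
(296.7, 155) 0 [ 0.5434 -0.1774  0.1245] along y -0.033 tip below tcp -0.0094
(296.7, 155) 0.008 [ 0.5408 -0.1698  0.1307] along y -0.0341 tip below tcp -0.0156
(296.7, 155) 0.011 [ 0.5398 -0.1669  0.133 ] along y -0.0346 tip below tcp -0.0179
tcp bed [-0.18442903 -0.18517772]
[ 1.06851234 -0.00511726  0.82410046]
ball [ 0.66995097 -0.1642282   0.08031527] [-0.0906522 -0.1962925]
```

Run:
```python
from h import *
s=observe();p=np.array(s['tool_pos']);print(proj('side',p),s['tool_pos'],s['tcp_rot'])
y=s['tcp_rot'][2];Y=np.array([np.sin(y),-np.cos(y),0])
for dz in(0,-.012,-.019):print(dz,proj('side',[p+.021*Y+[0,0,dz],p-.021*Y+[0,0,dz]]))
f=cv2.imread('pics/side1.png')[110:180,250:330];cv2.imwrite('pics/fz.png',cv2.resize(f,None,fx=9,fy=8,interpolation=0))
```

```text
[[286.42618904 155.82691355]] [ 0.57578242 -0.17129327  0.11506062] [-3.14068287e+00 -7.95300849e-04  1.75766807e+00]
0 [[280.03486214 154.86701255]
 [292.85625339 156.79263245]]
-0.012 [[279.93384935 157.80981492]
 [292.6777468  159.74161676]]
-0.019 [[279.87547942 159.51030449]
 [292.57460318 161.44558141]]
```

View pics/fz.png

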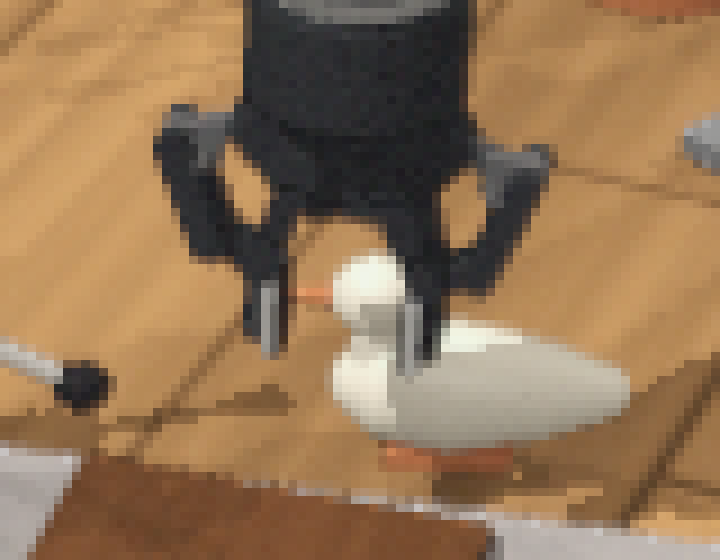

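```bash
python3 -m handwheel '[[0.5,0,0,-3,0,0,0],[0.5,0,-3,0,0,0,0],[0.5,0,-3,0,0,0,0],[0.5,0,-3,0,0,0,0],[0.5,2.7,-2.5,0,0,0,0],[0.5,2.7,0,0,0,0,0],[0.5,2.7,0,0,0,0,0],[0.5,2.4,0,0,0,0,0],[0.5,0,0,2,0,0,0],[0.5,0,0,0,0,0,0]]'
python3 - <<'E'
from h import *
print(observe()['tool_pos'],observe()['contact_force'])
f=grab_frame('side')[...,::-1];cv2.imwrite(f'pics/side2.png',f)
x0,y0=(210,120);cv2.imwrite(f'pics/side2z.png',cv2.resize(f[y0:y0+130,x0:x0+150],None,fx=4.5,fy=4.5,interpolation=2))
E
```

```text
time: 3.53
tool_pos: [0.4434, -0.0885, 0.1254]
tcp_rot: [3.141, 0.001, 1.76]
contact_force: [-0.5, -0.5, -1.0]
grip_width: 0.0425
[ 0.44335424 -0.08854621  0.12539913] [-0.519673   -0.50927766 -1.00906181]
```

View pics/side2z.png

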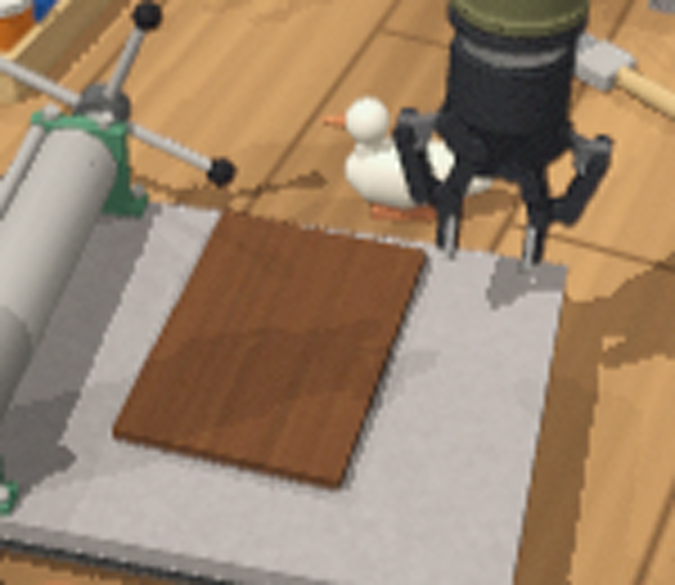

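The gripper is behind the trailing edge, clear of the board, with fingertips at zoom (447,257) and (530,265). I'll touch the bed gently to get the tip height.

```bash
python3 -m handwheel '[[0.5,0,0,1,0,0,0],[0.5,0,0,0.8,0,0,0],[0.5,0,0,0.2,0,0,0],[0.5,0,0,0.2,0,0,0],[0.5,0,0,0,0,0,0]]';python3 -m handwheel '[[0.5,0,0,0.3,0,0,0],[0.5,0,0,0,0,0,0]]';python3 -m handwheel '[[0.5,0,0,0.2,0,0,0],[0.5,0,0,0,0,0,0]]'
```

```text
time: 4.0
tool_pos: [0.4433, -0.0899, 0.1028]
tcp_rot: [-3.141, -0.0, 1.757]
contact_force: [0.9, -0.2, -0.9]
grip_width: 0.0426
time: 4.17
tool_pos: [0.4434, -0.0897, 0.0999]
tcp_rot: [-3.141, -0.0, 1.757]
contact_force: [-0.5, 0.2, 0.2]
grip_width: 0.0429
time: 4.33
tool_pos: [0.4434, -0.0896, 0.098]
tcp_rot: [-3.141, -0.0, 1.757]
contact_force: [-0.8, 0.2, -0.4]
grip_width: 0.0429
```

```bash
for i in 1; do python3 -m handwheel '[[0.5,0,0,0.2,0,0,0],[0.5,0,0,0,0,0,0]]';python3 -m handwheel '[[0.5,0,0,0.2,0,0,0],[0.5,0,0,0,0,0,0]]';python3 -m handwheel '[[0.5,0,0,0.15,0,0,0],[0.5,0,0,0,0,0,0]]'; done | egrep 'tool|force'
python3 - <<'E'
from h import *
f=grab_frame('side')[...,::-1];cv2.imwrite(f'pics/side3.png',f)
x0,y0=(280,140);cv2.imwrite(f'pics/side3z.png',cv2.resize(f[y0:y0+60,x0:x0+70],None,fx=9,fy=9,interpolation=2))
E
```

```text
tool_pos: [0.4433, -0.0896, 0.096]
contact_force: [-0.6, 0.2, -0.3]
tool_pos: [0.4433, -0.0896, 0.0939]
contact_force: [-0.2, 0.8, 0.3]
tool_pos: [0.4433, -0.0896, 0.0925]
contact_force: [0.1, -0.5, 0.7]
```

View pics/side3z.png

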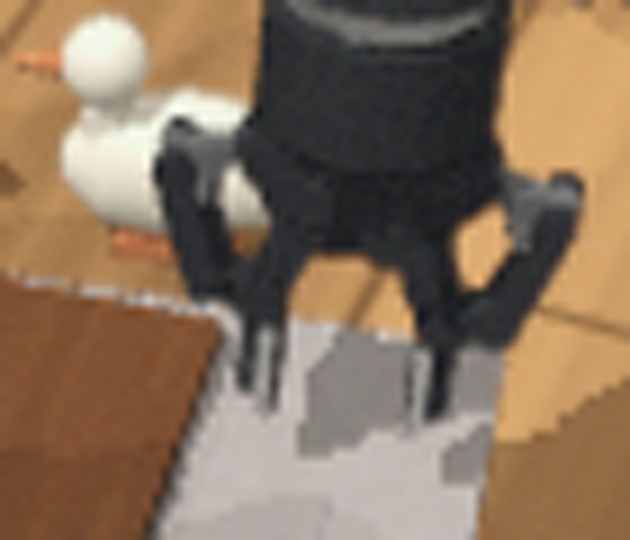

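The tips are still above their shadows, so I'll keep going down.

```bash
python3 -m handwheel '[[0.5,0,0,0.2,0,0,0],[0.5,0,0,0,0,0,0]]'| egrep 'tool|force';python3 -m handwheel '[[0.5,0,0,0.2,0,0,0],[0.5,0,0,0,0,0,0]]'| egrep 'tool|force'
```

```text
tool_pos: [0.4433, -0.0896, 0.0905]
contact_force: [0.3, -0.3, -0.3]
tool_pos: [0.4433, -0.0896, 0.0884]
contact_force: [-0.5, -0.9, 0.2]
```

```bash
python3 -m handwheel '[[0.5,0,0,0.15,0,0,0],[0.5,0,0,0,0,0,0]]'| egrep 'tool|force'
```

```text
tool_pos: [0.4433, -0.0896, 0.087]
contact_force: [0.9, -0.0, -0.5]
```

```bash
python3 -m handwheel '[[0.5,0,0,0.15,0,0,0],[0.5,0,0,0,0,0,0]]'| egrep 'tool|force'
```

```text
tool_pos: [0.4433, -0.0896, 0.0855]
contact_force: [-0.1, -0.0, -0.7]
```

```bash
python3 -m handwheel '[[0.5,0,0,0.15,0,0,0],[0.5,0,0,0,0,0,0]]'| egrep 'tool|force'
```

```text
tool_pos: [0.4433, -0.0896, 0.084]
contact_force: [1.2, 0.6, -0.7]
```

```bash
python3 -m handwheel '[[0.5,0,0,0.15,0,0,0],[0.5,0,0,0,0,0,0]]'| egrep 'tool|force'
```

```text
tool_pos: [0.4433, -0.0896, 0.0825]
contact_force: [0.6, 0.5, 0.0]
```

```bash
python3 -m handwheel '[[0.5,0,0,0.1,0,0,0],[0.5,0,0,0,0,0,0]]'| egrep 'tool|force'
python3 - <<'E'
from h import *
f=grab_frame('side')[...,::-1];cv2.imwrite(f'pics/side4.png',f)
x0,y0=(280,140);cv2.imwrite(f'pics/side4z.png',cv2.resize(f[y0:y0+60,x0:x0+70],None,fx=9,fy=9,interpolation=2))
E
```

```text
tool_pos: [0.4434, -0.0896, 0.0816]
contact_force: [-0.4, 0.3, -0.4]
```

View pics/side4z.png

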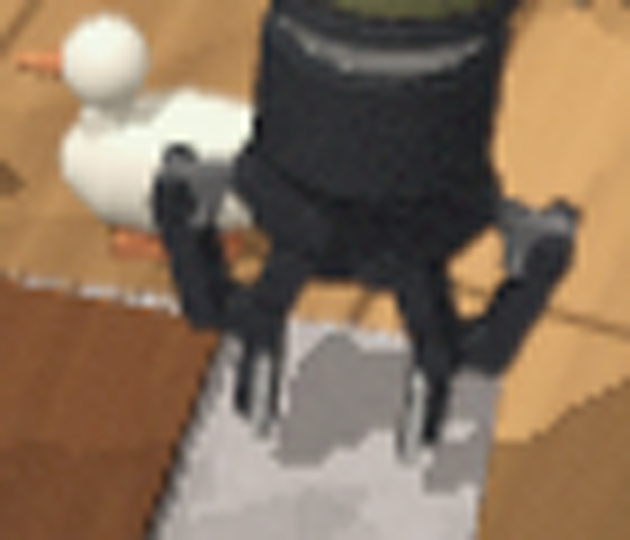

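The tip at zoom (262,437) and its shadow at (290,465) are still apart. That agrees with the earlier ray estimate, so the half-open tips stand higher than the nominal overhang suggests. I'll keep descending with force checks.

```bash
python3 -m handwheel '[[0.5,0,0,0.2,0,0,0],[0.5,0,0,0,0,0,0]]'| egrep 'tool|force'
```

```text
tool_pos: [0.4433, -0.0896, 0.0794]
contact_force: [-0.5, 1.0, -0.6]
```

```bash
python3 -m handwheel '[[0.5,0,0,0.2,0,0,0],[0.5,0,0,0,0,0,0]]'| egrep 'tool|force'
```

```text
tool_pos: [0.4433, -0.0896, 0.0774]
contact_force: [0.3, 0.3, 0.5]
```

```bash
python3 -m handwheel '[[0.5,0,0,0.2,0,0,0],[0.5,0,0,0,0,0,0]]'| egrep 'tool|force'
python3 - <<'E'
from h import *
f=grab_frame('side')[...,::-1];cv2.imwrite(f'pics/side5.png',f)
x0,y0=(280,140);cv2.imwrite(f'pics/side5z.png',cv2.resize(f[y0:y0+60,x0:x0+70],None,fx=9,fy=9,interpolation=2))
E
```

```text
tool_pos: [0.4433, -0.0896, 0.0754]
contact_force: [1.2, 0.4, 0.5]
```

View pics/side5z.png

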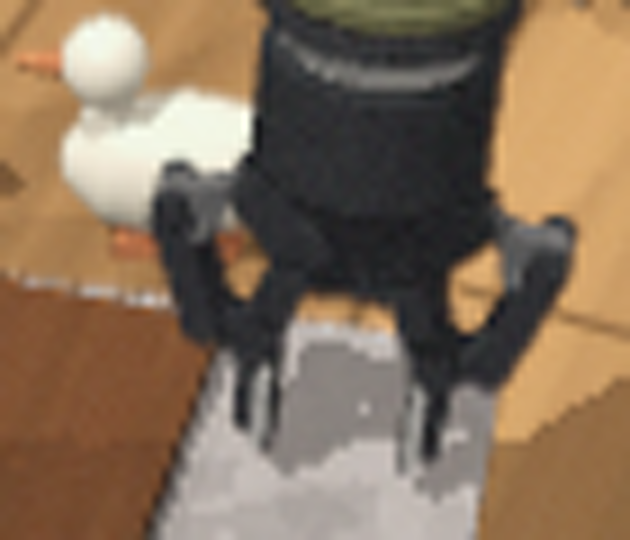

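```bash
python3 -m handwheel '[[0.5,0,0,0.2,0,0,0],[0.5,0,0,0,0,0,0]]'| egrep 'tool|force'
```

```text
tool_pos: [0.4433, -0.0896, 0.0735]
contact_force: [0.9, -0.9, 0.1]
```

```bash
python3 -m handwheel '[[0.5,0,0,0.15,0,0,0],[0.5,0,0,0,0,0,0]]'| egrep 'tool|force'
```

```text
tool_pos: [0.4433, -0.0896, 0.072]
contact_force: [-0.3, -0.9, 0.7]
```

```bash
python3 -m handwheel '[[0.5,0,0,0.15,0,0,0],[0.5,0,0,0,0,0,0]]'| egrep 'tool|force'
```

```text
tool_pos: [0.4433, -0.0896, 0.0705]
contact_force: [-0.5, 0.1, 0.3]
```

```bash
python3 -m handwheel '[[0.5,0,0,0.15,0,0,0],[0.5,0,0,0,0,0,0]]'| egrep 'tool|force'
```

```text
tool_pos: [0.4433, -0.0896, 0.069]
contact_force: [-0.1, -0.6, -0.2]
```

```bash
python3 -m handwheel '[[0.5,0,0,0.15,0,0,0],[0.5,0,0,0,0,0,0]]'| egrep 'tool|force'
python3 - <<'E'
from h import *
f=grab_frame('side')[...,::-1];cv2.imwrite(f'pics/side6.png',f)
x0,y0=(280,140);cv2.imwrite(f'pics/side6z.png',cv2.resize(f[y0:y0+60,x0:x0+70],None,fx=9,fy=9,interpolation=2))
E
```

```text
tool_pos: [0.4434, -0.0896, 0.0675]
contact_force: [-0.1, 0.7, 0.4]
```

View pics/side6z.png

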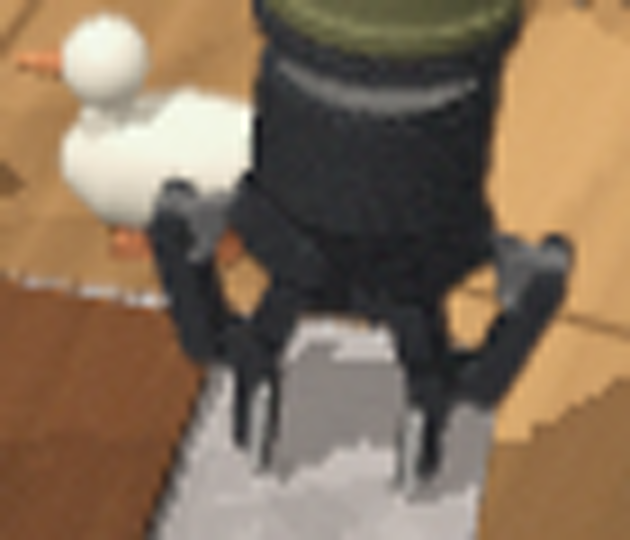

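```bash
python3 -m handwheel '[[0.5,0,0,0.1,0,0,0],[0.5,0,0,0,0,0,0]]'| egrep 'tool|force'
```

```text
tool_pos: [0.4434, -0.0896, 0.0666]
contact_force: [0.3, -0.6, 0.8]
```

```bash
python3 -m handwheel '[[0.5,0,0,0.1,0,0,0],[0.5,0,0,0,0,0,0]]'| egrep 'tool|force'
```

```text
tool_pos: [0.4434, -0.0896, 0.0656]
contact_force: [0.4, 0.1, 0.3]
```

```bash
python3 -m handwheel '[[0.5,0,0,0.1,0,0,0],[0.5,0,0,0,0,0,0]]'| egrep 'tool|force'
```

```text
tool_pos: [0.4433, -0.0896, 0.0646]
contact_force: [0.6, -0.0, -0.7]
```

```bash
python3 -m handwheel '[[0.5,0,0,0.1,0,0,0],[0.5,0,0,0,0,0,0]]'| egrep 'tool|force'
```

```text
tool_pos: [0.4433, -0.0896, 0.0636]
contact_force: [-0.2, -0.2, -0.7]
```

```bash
python3 -m handwheel '[[0.5,0,0,0.1,0,0,0],[0.5,0,0,0,0,0,0]]'| egrep 'tool|force'
```

```text
tool_pos: [0.4434, -0.0896, 0.0626]
contact_force: [-0.4, -0.3, -0.1]
```

```bash
python3 -m handwheel '[[0.5,0,0,0.1,0,0,0],[0.5,0,0,0,0,0,0]]'| egrep 'tool|force';python3 - <<'E'
from h import *
f=grab_frame('side')[...,::-1];cv2.imwrite(f'pics/side7.png',f)
x0,y0=(280,140);cv2.imwrite(f'pics/side7z.png',cv2.resize(f[y0:y0+60,x0:x0+70],None,fx=9,fy=9,interpolation=2))
E
```

```text
tool_pos: [0.4435, -0.0896, 0.0621]
contact_force: [-1.8, -0.5, 8.5]
```

View pics/side7z.png

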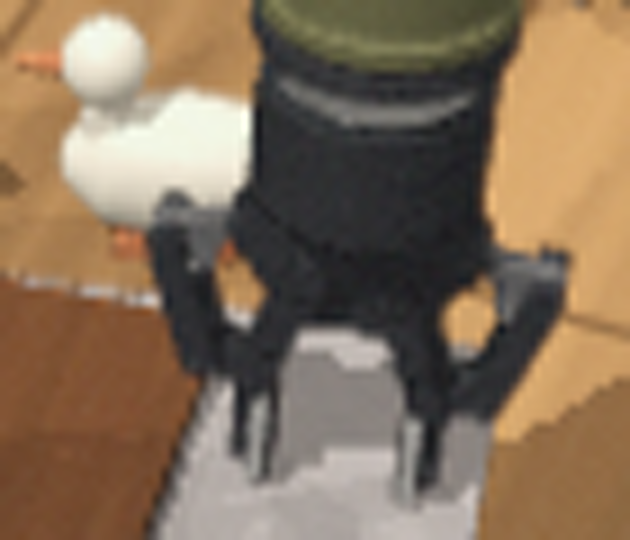

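```bash
python3 -m handwheel '[[0.5,0,0,-0.3,0,0,0],[0.5,0,0,0,0,0,0]]'| egrep 'tool|force'
python3 - <<'E'
from h import *
P=ray('side',[[308.5,192.7],[324.9,195.2]],.075);print(P.round(4),P.mean(0).round(4))
s=observe();p=np.array(s['tool_pos']);y=s['tcp_rot'][2];X=np.array([np.cos(y),np.sin(y),0]);Y=np.array([np.sin(y),-np.cos(y),0])
for q in P:print('toolx,y',((q-p)@X).round(4),((q-p)@Y).round(4))
f=grab_frame('top')[...,::-1];cv2.imwrite(f'pics/top7z.png',cv2.resize(f[130:260,200:360],None,fx=4.5,fy=4.5,interpolation=2))
E
```

```text
tool_pos: [0.4436, -0.0896, 0.0651]
contact_force: [-0.7, -1.7, -0.5]
[[ 0.4635 -0.0785  0.075 ]
 [ 0.4148 -0.0887  0.075 ]] [ 0.4391 -0.0836  0.075 ]
toolx,y 0.0072 0.0216
toolx,y 0.0062 -0.0282
```

View pics/top7z.png

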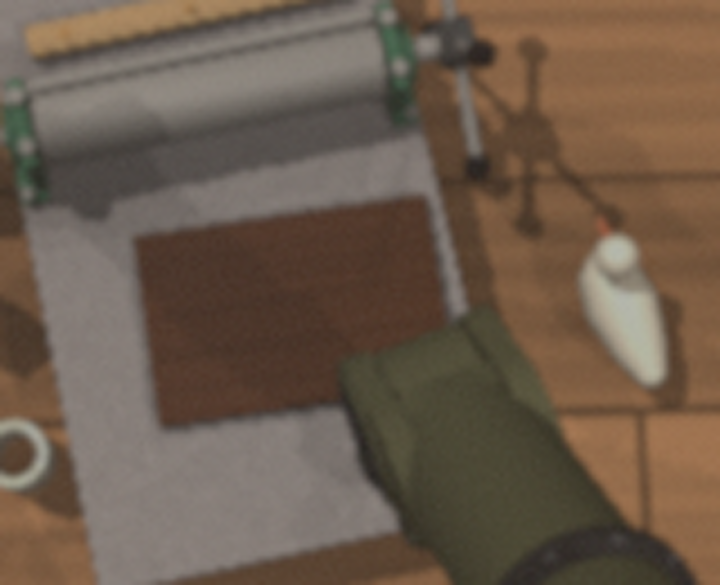

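Contact came at TCP z = 0.062 with 8.5 N, so half-open tips touch the bed there. Laterally the tips agree with the reported TCP to about 4 mm. Now to the right side of the board, with the tips about 4 mm above bed height.

```bash
python3 -m handwheel '[[0.5,0,0,-3.5,0,0,0],[0.5,-2.7,0,0,0,0,0],[0.5,-2.7,0,0,0,0,0],[0.5,-2.7,0,0,0,0,0],[0.5,-2.7,0,0,0,0,0],[0.5,0,2.7,0,0,0,0],[0.5,0,2.7,0,0,0,0],[0.5,0,2.7,0,0,0,0],[0.5,0,2.7,0,0,0,0],[0.5,0,0,0,0,0,0]]'| egrep 'tool|force';python3 -m handwheel '[[0.5,0,0,1.7,0,0,0],[0.5,0,0,1.7,0,0,0],[0.5,0,0,0,0,0,0]]';python3 - <<'E'
from h import *
f=grab_frame('side')[...,::-1]
x0,y0=(220,110);cv2.imwrite(f'pics/side8z.png',cv2.resize(f[y0:y0+90,x0:x0+110],None,fx=6,fy=6,interpolation=2))
E
```

```text
tool_pos: [0.5746, -0.1734, 0.0997]
contact_force: [-0.6, 1.1, 0.9]
time: 9.88
tool_pos: [0.5673, -0.1755, 0.0626]
tcp_rot: [-3.137, -0.002, 1.758]
contact_force: [-0.5, -1.0, -0.3]
grip_width: 0.0424
```

View pics/side8z.png

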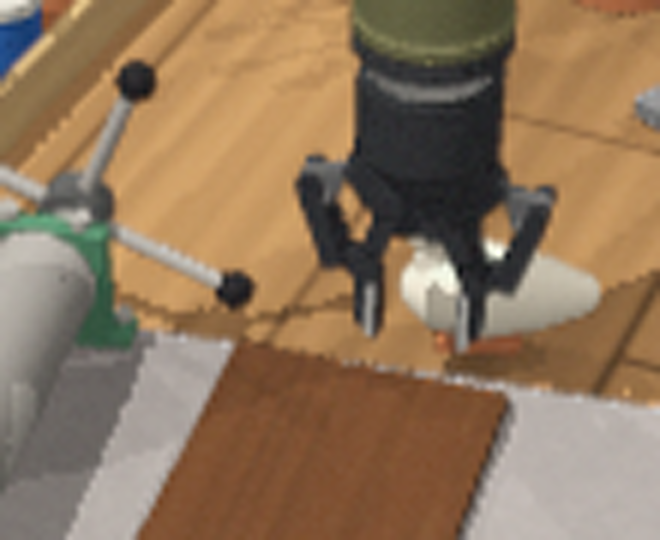

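```bash
python3 -m handwheel '[[0.5,1.2,0,0,0,0,0],[0.5,1.0,0,0,0,0,0],[0.5,0,0.9,0,0,0,0],[0.5,0,0.8,0,0,0,0],[0.5,0,0,0,0,0,0]]'| egrep 'tool|force';python3 -m handwheel '[[0.5,0.5,0,0,0,0,0],[0.5,0.5,0,0,0,0,0],[0.5,0.3,0,0,0,0,0],[0.5,0,0,0,0,0,0]]'| egrep 'tool|force';python3 - <<'E'
from h import *
f=grab_frame('side')[...,::-1]
x0,y0=(220,110);cv2.imwrite(f'pics/side9z.png',cv2.resize(f[y0:y0+90,x0:x0+110],None,fx=6,fy=6,interpolation=2))
E
```

```text
tool_pos: [0.5848, -0.1498, 0.0667]
contact_force: [0.9, 0.3, -0.7]
tool_pos: [0.5794, -0.1373, 0.0657]
contact_force: [0.3, -0.1, -0.2]
```

View pics/side9z.png

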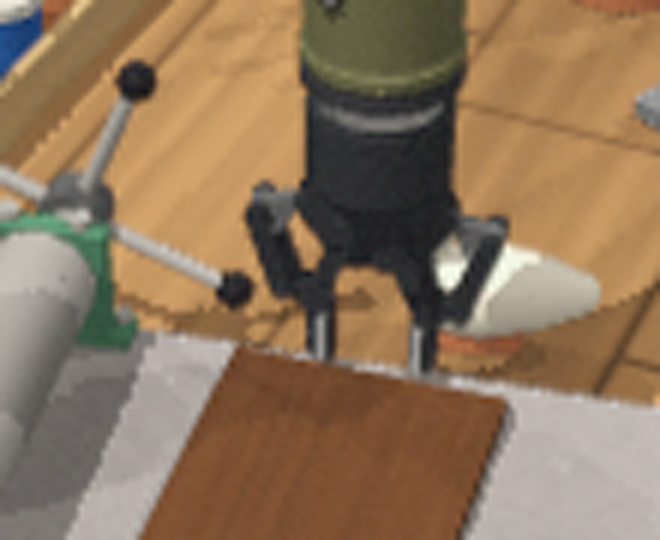

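The fingers are at the board's right edge (zoom (320,355) and (422,375)), about to touch. I'll push left in small steps.

```bash
python3 -m handwheel '[[0.5,0.3,0,0,0,0,0],[0.5,0.3,0,0,0,0,0],[0.5,0,0,0,0,0,0]]'| egrep 'tool|force';python3 -m handwheel '[[0.5,0.3,0,0,0,0,0],[0.5,0.3,0,0,0,0,0]]'| egrep 'tool|force';python3 -m handwheel '[[0.5,0.3,0,0,0,0,0],[0.5,0.3,0,0,0,0,0]]'| egrep 'tool|force';python3 - <<'E'
from h import *
f=grab_frame('side')[...,::-1]
x0,y0=(220,110);cv2.imwrite(f'pics/side10z.png',cv2.resize(f[y0:y0+120,x0:x0+120],None,fx=5,fy=5,interpolation=2))
E
```

```text
tool_pos: [0.5785, -0.1317, 0.0657]
contact_force: [-0.2, -0.6, 0.5]
tool_pos: [0.5776, -0.1266, 0.0657]
contact_force: [0.4, -2.0, 0.1]
tool_pos: [0.5764, -0.1201, 0.0657]
contact_force: [-0.2, -1.4, 1.0]
```

View pics/side10z.png

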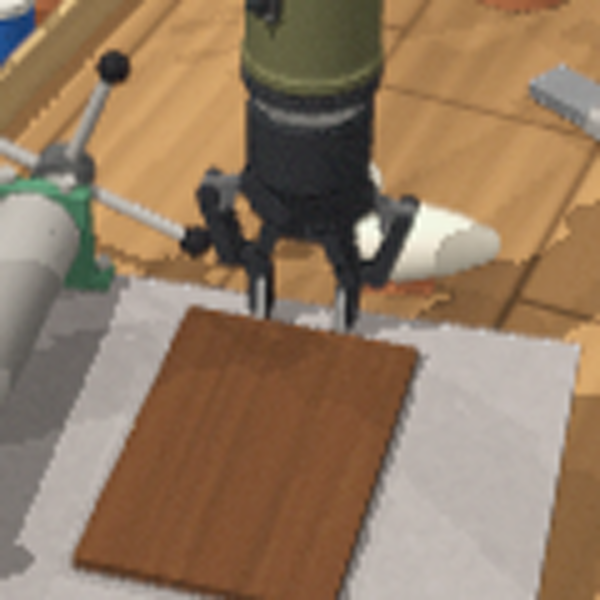

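The board slides at about 2 N and stays flat.

```bash
python3 -m handwheel '[[0.5,0.3,0,0,0,0,0],[0.5,0.3,0,0,0,0,0],[0.5,0.2,0,0,0,0,0],[0.5,0,0,0,0,0,0]]'| egrep 'tool|force'
cat > meas.py <<'E'
from m2 import *
import sys
O=np.array([.7213,.0458]);A=np.radians(11.05);RB=np.array([[np.cos(A),-np.sin(A)],[np.sin(A),np.cos(A)]])
def go(cx,cy,yaw,edges,tag):
    r=np.radians(yaw);R=np.array([[np.cos(r),-np.sin(r)],[np.sin(r),np.cos(r)]])
    cor={'LR':(.075,-.115),'TR':(-.075,-.115),'TL':(-.075,.115),'LL':(.075,.115)}
    W={k:np.r_[O+RB@(np.array([cx,cy])+R@v),.087] for k,v in cor.items()}
    f={n:grab_frame(n) for n in('side','top')}
    for n in f:
        cv2.imwrite(f'pics/{n}_{tag}.png',f[n][...,::-1])
        for e in edges:
            a,b=e.split('-');L=edge(n,f[n],W[a],W[b],half=4)
            pa,pb=proj(n,[W[a],W[b]])
            q=[]
            for t in(.1,.9):
                p=pa+(pb-pa)*t;d=L[:2]/np.linalg.norm(L[:2]);q.append(p-d*(L@np.r_[p,1])/np.linalg.norm(L[:2]))
            P=ray(n,q,.087)[:,:2]-O;P=P@RB
            d=P[1]-P[0];m=P.mean(0);ang=np.degrees(np.arctan2(d[1],d[0]))
            print(n,e,'mid',(m*1000).round(1),'dir',round(float(ang),2))
    return f
E
python3 - <<'E'
from meas import *
f=go(-.173,0,0,['TL-LL','TR-LR','TR-TL','LR-LL'],'a')
for n in f:
    x0,y0=(140,110) if n=='side' else (190,110)
    cv2.imwrite(f'pics/{n}_az.png',cv2.resize(f[n][y0:y0+150,x0:x0+190,::-1],None,fx=4,fy=4,interpolation=2))
E
```

```text
tool_pos: [0.5748, -0.1117, 0.0657]
contact_force: [-0.3, -0.5, -0.7]
side TL-LL mid [-174.3  125.1] dir -0.71
side TR-LR mid [-173.4 -113.4] dir -2.08
side TR-TL mid [-253.4    3.9] dir 88.03
side LR-LL mid [-99.    3.2] dir 88.27
top TL-LL mid [-173.2  116.3] dir -1.22
top TR-LR mid [-173.6 -121.4] dir -4.63
top TR-TL mid [-253.4    0.4] dir 88.09
top LR-LL mid [-98.3   0.2] dir 87.82
```

View pics/side_az.png

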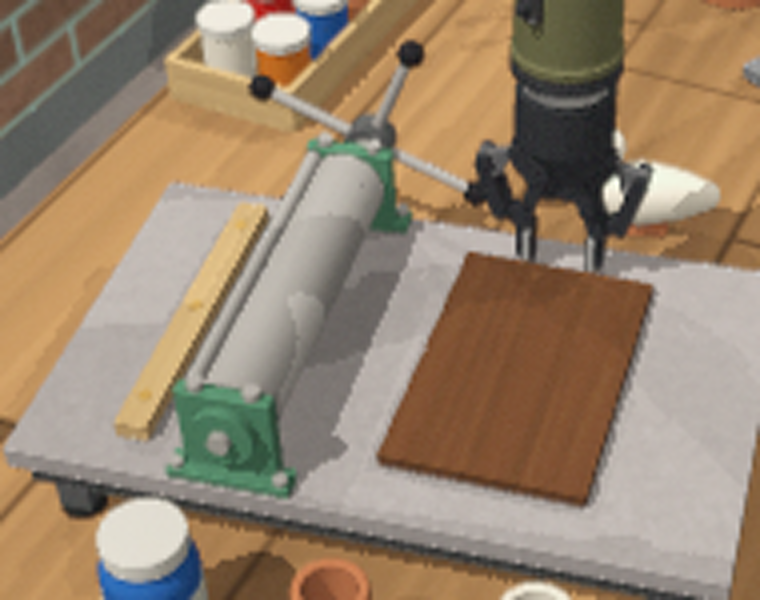

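View pics/top_az.png

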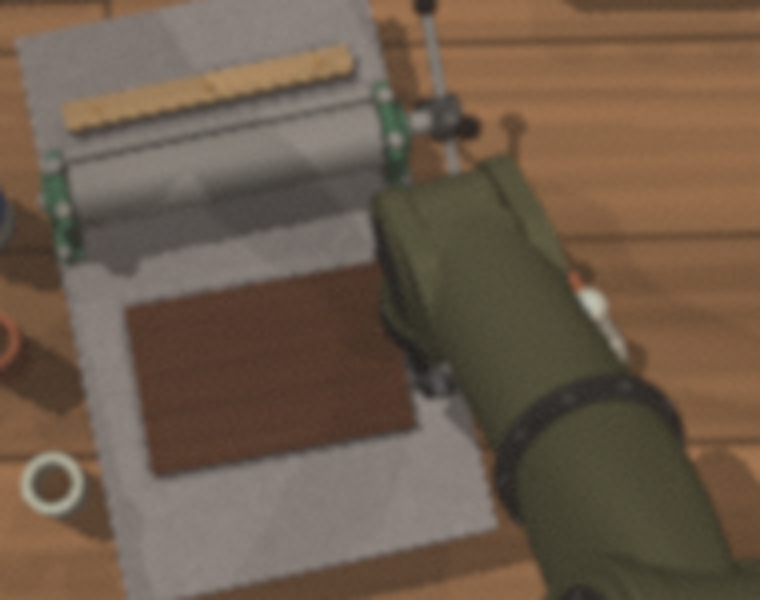

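Seen: the board has moved left and is nearly square to the bed. The top view gives yaw about −1.9° and centre y about 0 to +1 mm. I'll retreat and go behind the trailing edge, since a centred two-finger push will take out the remaining yaw.

```bash
python3 -m handwheel '[[0.5,-1.5,0,0,0,0,0],[0.5,-1.5,0,0,0,0,0],[0.5,0,-3,0,0,0,0],[0.5,0,0,-2.5,0,0,0],[0.5,0,0,-2.5,0,0,0],[0.5,0,-3,0,0,0,0],[0.5,0,-3,0,0,0,0],[0.5,0,-3.5,0,0,0,0],[0.5,3,0,0,0,0,0],[0.5,3,0,0,0,0,0]]'| egrep 'tool|force';python3 -m handwheel '[[0.5,3,0,0,0,0,0],[0.5,3,0,0,0,0,0],[0.5,3,0,0,0,0,0],[0.5,0,0,0,0,0,6.9],[0.5,0,0,0,0,0,6.9],[0.5,0,0,0,0,0,6.9],[0.5,0,0,0,0,0,6.9],[0.5,0,0,0,0,0,6.9],[0.5,0,0,0,0,0,6.9],[0.5,0,0,0,0,0,6.9]]'| egrep 'tool|force';python3 -m handwheel '[[0.5,0,0,0,0,0,6.9],[0.5,0,0,0,0,0,6.9],[0.5,0,0,0,0,0,6.9],[0.5,0,0,0,0,0,6.9],[0.5,0,0,0,0,0,7.1],[0.5,0,0,0,0,0,7],[0.5,0,0,0,0,0,0]]'
python3 - <<'E'
from meas import *
s=observe();print(((np.array(s['tool_pos'][:2])-O)@RB).round(4),np.degrees(s['tcp_rot']))
E
```

```text
tool_pos: [0.4443, -0.1086, 0.1156]
contact_force: [2.1, 0.4, -0.3]
tool_pos: [0.4298, -0.0176, 0.1158]
contact_force: [-0.3, -0.3, -0.9]
time: 14.05
tool_pos: [0.4299, -0.0175, 0.1158]
tcp_rot: [-3.141, -0.0, 0.182]
contact_force: [0.0, -0.2, -0.6]
grip_width: 0.0429
[-0.2982 -0.0063] [-1.79991353e+02 -1.28848056e-02  1.04159935e+01]
```

```bash
python3 -m handwheel '[[0.5,0,-0.3,0,0,0,-0.6],[0.5,0,0,2,0,0,0],[0.5,0,0,2,0,0,0],[0.5,0,0,1,0,0,0],[0.5,0,0,0,0,0,0],[0.5,1,0,0,0,0,0],[0.5,1,0,0,0,0,0],[0.5,0,0,0,0,0,0]]'| egrep 'tool|force';python3 - <<'E'
from meas import *
f=grab_frame('side')[...,::-1]
x0,y0=(200,110);cv2.imwrite(f'pics/side12z.png',cv2.resize(f[y0:y0+140,x0:x0+160],None,fx=4.5,fy=4.5,interpolation=2))
E
```

```text
tool_pos: [0.4528, -0.0102, 0.0667]
contact_force: [0.7, 0.1, 0.1]
```

View pics/side12z.png

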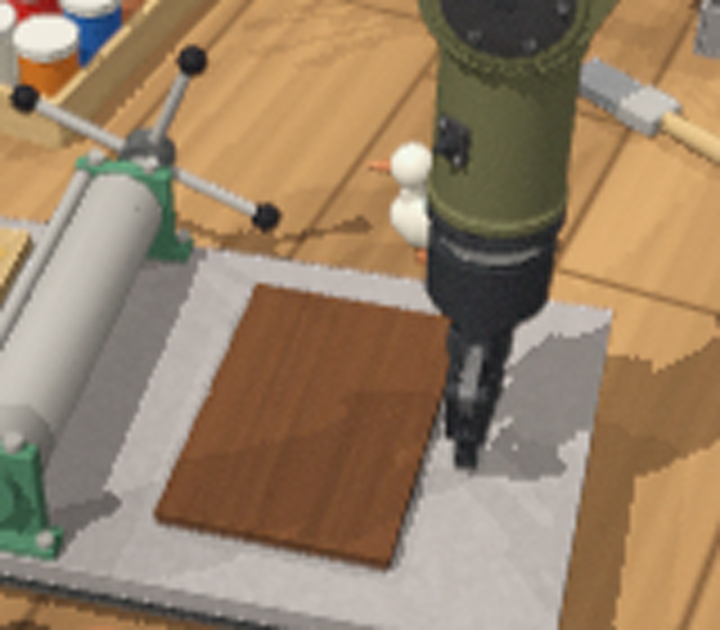

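Tips are just behind the trailing edge (zoom (465,465)), low on the bed. Starting the forward push.

```bash
python3 -m handwheel '[[0.5,0.4,0,0,0,0,0],[0.5,0.4,0,0,0,0,0],[0.5,0.4,0,0,0,0,0],[0.5,0.4,0,0,0,0,0],[0.5,0.4,0,0,0,0,0]]'| egrep 'tool|force';python3 -m handwheel '[[0.5,0.4,0,0,0,0,0],[0.5,0.4,0,0,0,0,0],[0.5,0.4,0,0,0,0,0],[0.5,0.4,0,0,0,0,0],[0.5,0.4,0,0,0,0,0]]'| egrep 'tool|force|rot';python3 - <<'E'
from meas import *
s=observe();print(((np.array(s['tool_pos'][:2])-O)@RB).round(4))
f=go(-.15,0,0,['TL-LL','TR-LR','TR-TL','LR-LL'],'b')
for n in f:
    x0,y0=(140,110) if n=='side' else (190,110)
    cv2.imwrite(f'pics/{n}_bz.png',cv2.resize(f[n][y0:y0+150,x0:x0+190,::-1],None,fx=4,fy=4,interpolation=2))
E
```

```text
tool_pos: [0.4687, -0.0071, 0.0658]
contact_force: [-2.2, -0.2, 1.4]
tool_pos: [0.4884, -0.003, 0.0656]
tcp_rot: [-3.141, 0.0, 0.197]
contact_force: [-1.6, 0.2, -0.7]
[-0.2379 -0.0033]
side TL-LL mid [-152.   127.8] dir 0.38
side TR-LR mid [-150.9 -109.5] dir -0.94
side TR-TL mid [-230.5    3.1] dir 92.69
side LR-LL mid [-78.8   3.9] dir 90.18
top TL-LL mid [-150.2  118.6] dir 0.12
top TR-LR mid [-150.3 -113.4] dir 0.24
top TR-TL mid [-227.1   -0. ] dir 93.23
top LR-LL mid [-77.3   0.1] dir 90.38
```

View pics/side_bz.png

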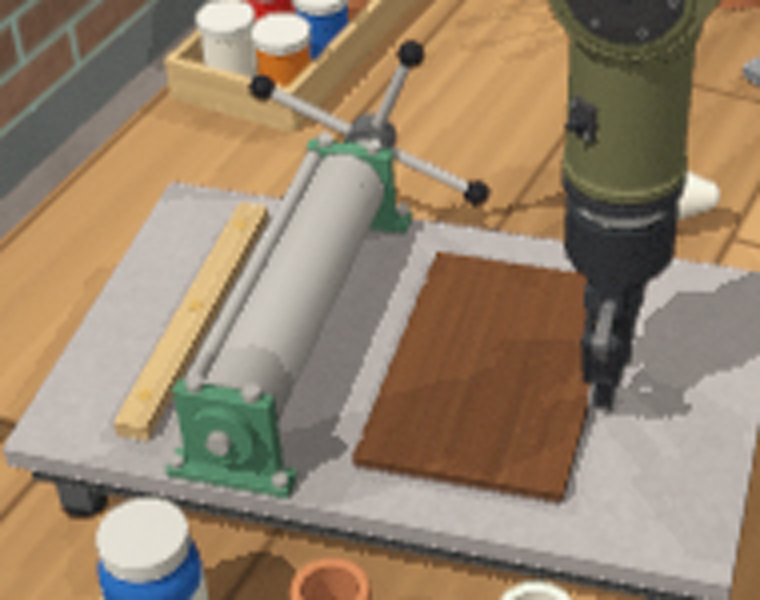

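View pics/top_bz.png

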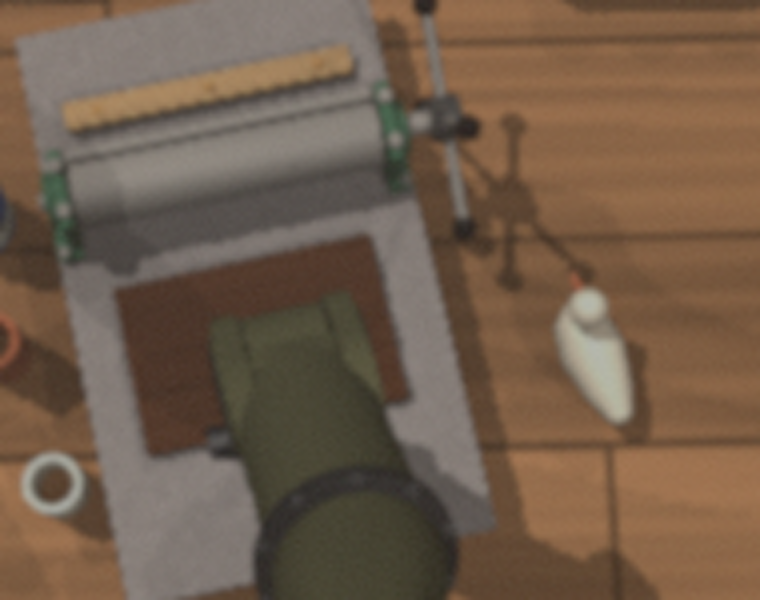

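The board is square now (about 0.2°), flat, and about 2.6 mm left of centre. I'll check the bed-frame centre line against the strip and frames in the saved picture.

Run:
```python
from meas import *
for n in('top','side'):
    f=cv2.imread(f'pics/{n}_b.png')[...,::-1].copy()
    c=[(.07,-.13),(.095,-.13),(.095,.13),(.07,.13)]
    W=[np.r_[O+RB@np.array(v),.09] for v in c]
    q=corners(n,f,W,half=3);P=(ray(n,q,.09)[:,:2]-O)@RB;print(n,(P*1000).round(1).tolist(),'y mid',(P[:,1].mean()*1000).round(1))
    # bed sides beyond/before
    for s in(-1,1):
        for r in((-.33,-.12),(.05,.16)):
            L=edge(n,f,np.r_[O+RB@[r[0],s*.16],.075],np.r_[O+RB@[r[1],s*.16],.075],half=3)
            p=proj(n,[np.r_[O+RB@[np.mean(r),s*.16],.075]])[0];d=L[:2]/np.linalg.norm(L[:2]);x=p-d*(L@np.r_[p,1])/np.linalg.norm(L[:2]);print(' bed side',s,r,((ray(n,[x],.075)[0,:2]-O)@RB*1000).round(1))
    hsv=cv2.cvtColor(f,cv2.COLOR_RGB2HSV);g=((hsv[...,0]>45)&(hsv[...,0]<95)&(hsv[...,1]>60)).astype(np.uint8)
    k,l,st,ce=cv2.connectedComponentsWithStats(g)
    for i in range(1,k):
        if st[i,4]>25 and 140<ce[i,0]<310 and 110<ce[i,1]<240: print(' green',st[i].tolist(),ce[i].round(1),((ray(n,[ce[i]],.155)[0,:2]-O)@RB*1000).round(1))
```

```text
top [[71.5, -134.9], [93.9, -124.0], [93.8, 128.8], [69.4, 129.0]] y mid -0.3
 bed side -1 (-0.33, -0.12) [-225.  -160.4]
 bed side -1 (0.05, 0.16) [ 105.  -159.2]
 bed side 1 (-0.33, -0.12) [-225.   159.1]
 bed side 1 (0.05, 0.16) [105.  158.7]
side [[65.6, -117.0], [93.6, -137.7], [93.5, 130.4], [71.2, 131.9]] y mid 1.9
 bed side -1 (-0.33, -0.12) [-225.  -159.7]
 bed side -1 (0.05, 0.16) [ 102.5 -151.2]
 bed side 1 (-0.33, -0.12) [-225.1  161.4]
 bed side 1 (0.05, 0.16) [104.6 161.5]
 green [217, 145, 26, 23, 127] [233.5 155.4] [-34.8 -98.3]
 green [182, 205, 32, 29, 548] [197.1 219.4] [-21.1 183.4]
```

```bash
python3 -m handwheel '[[0.5,0.4,0.02,0,0,0,0],[0.5,0.4,0.02,0,0,0,0],[0.5,0.4,0.02,0,0,0,0],[0.5,0.4,0.02,0,0,0,0],[0.5,0.4,0.02,0,0,0,0],[0.5,0.4,0.02,0,0,0,0],[0.5,0.4,0.02,0,0,0,0],[0.5,0.4,0.02,0,0,0,0],[0.5,0.4,0.02,0,0,0,0],[0.5,0.4,0.02,0,0,0,0]]'| egrep 'tool|force|rot';python3 -m handwheel '[[0.5,0.4,0.02,0,0,0,0],[0.5,0.4,0.02,0,0,0,0],[0.5,0.4,0.02,0,0,0,0],[0.5,0.4,0.02,0,0,0,0],[0.5,0.4,0.02,0,0,0,0],[0.5,0,0,0,0,0,0]]'| egrep 'tool|force|rot';python3 - <<'E'
from meas import *
s=observe();t=(np.array(s['tool_pos'][:2])-O)@RB;print(t.round(4))
f=go(t[0]+.087,0,0,['TL-LL','TR-LR','TR-TL'],'c')
for n in f:
    x0,y0=(140,110) if n=='side' else (190,110)
    cv2.imwrite(f'pics/{n}_cz.png',cv2.resize(f[n][y0:y0+150,x0:x0+190,::-1],None,fx=4,fy=4,interpolation=2))
E
```

```text
tool_pos: [0.5282, 0.0027, 0.0657]
tcp_rot: [-3.142, -0.0, 0.197]
contact_force: [-1.9, -0.5, -0.4]
tool_pos: [0.5488, 0.0059, 0.0658]
tcp_rot: [-3.142, -0.001, 0.197]
contact_force: [2.0, 0.0, 0.1]
[-0.1769 -0.0061]
side TL-LL mid [-92.1 125.9] dir 0.76
side TR-LR mid [ -90.7 -111.5] dir -1.1
side TR-TL mid [-167.     2.7] dir 96.11
top TL-LL mid [-90.2 116.1] dir 0.69
top TR-LR mid [ -90.1 -116.3] dir 1.35
top TR-TL mid [-169.3   -0. ] dir 92.22
```

View pics/side_cz.png

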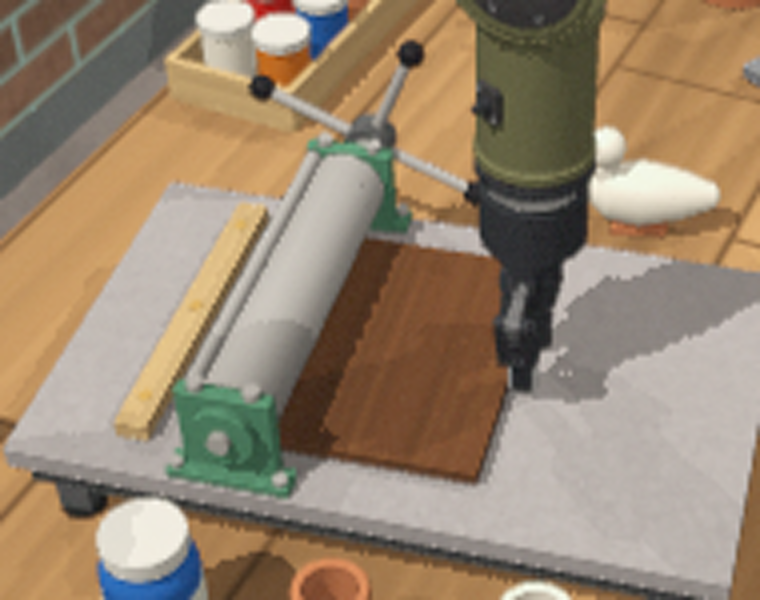

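View pics/top_cz.png

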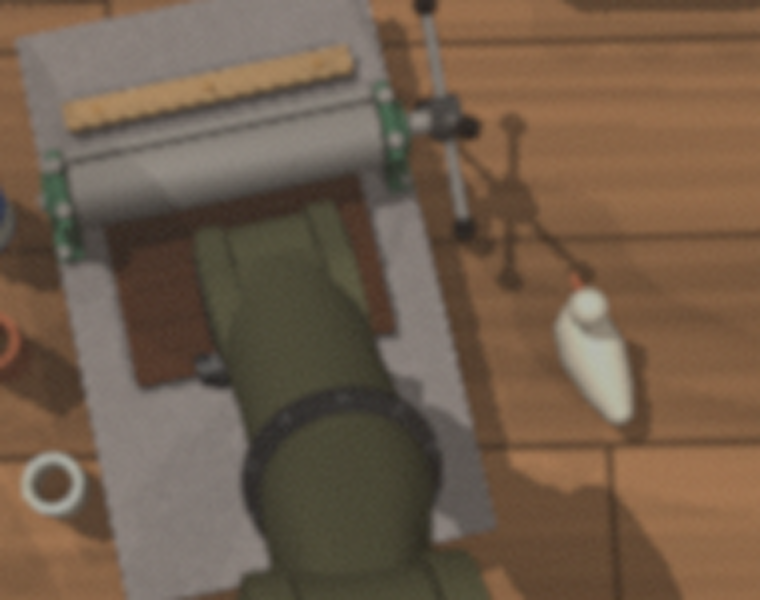

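The board now reads +116.1/−116.3 mm, so it's centred, still flat, and entering under the roller. Continuing straight.

```bash
python3 -m handwheel '[[0.5,0.4,0,0,0,0,0.3],[0.5,0.4,0,0,0,0,0],[0.5,0.4,0,0,0,0,0],[0.5,0.4,0,0,0,0,0],[0.5,0.4,0,0,0,0,0],[0.5,0.4,0,0,0,0,0],[0.5,0.4,0,0,0,0,0],[0.5,0.4,0,0,0,0,0],[0.5,0.4,0,0,0,0,0],[0.5,0.4,0,0,0,0,0]]'| egrep 'tool|force|rot';python3 -m handwheel '[[0.5,0.4,0,0,0,0,0],[0.5,0.4,0,0,0,0,0],[0.5,0.4,0,0,0,0,0],[0.5,0.4,0,0,0,0,0],[0.5,0.4,0,0,0,0,0],[0.5,0.4,0,0,0,0,0],[0.5,0,0,0,0,0,0]]'| egrep 'tool|force|rot';python3 - <<'E'
from meas import *
s=observe();t=(np.array(s['tool_pos'][:2])-O)@RB;print(t.round(4))
f=go(t[0]+.087,0,0,['TR-TL'],'d')
for n in f:
    x0,y0=(140,110) if n=='side' else (190,110)
    cv2.imwrite(f'pics/{n}_dz.png',cv2.resize(f[n][y0:y0+150,x0:x0+190,::-1],None,fx=4,fy=4,interpolation=2))
E
```

```text
tool_pos: [0.5872, 0.0134, 0.0657]
tcp_rot: [-3.142, 0.0, 0.192]
contact_force: [-2.8, -0.6, 2.0]
tool_pos: [0.6117, 0.0182, 0.0657]
tcp_rot: [-3.141, -0.001, 0.192]
contact_force: [0.2, -0.1, 0.3]
[-0.1129 -0.0061]
side TR-TL mid [-109.1    5. ] dir 89.98
top TR-TL mid [-1.056e+02 -1.000e-01] dir 92.44
```

View pics/side_dz.png

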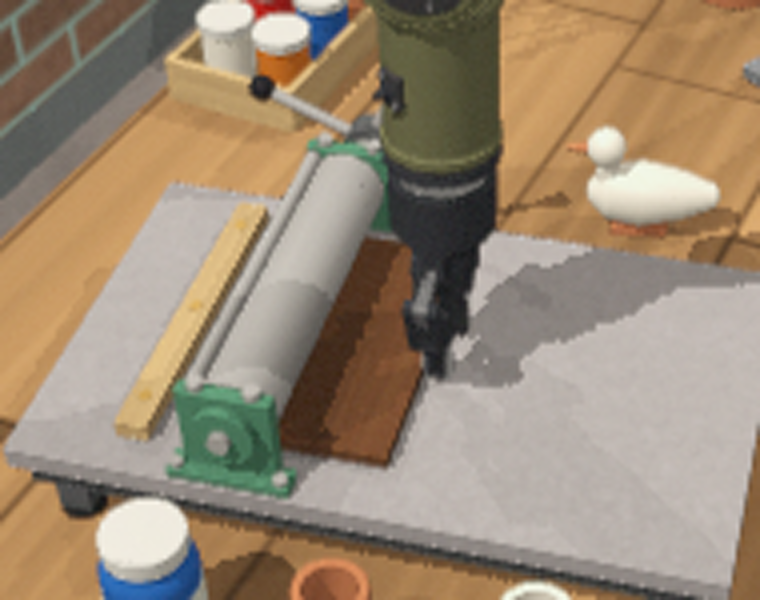

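View pics/top_dz.png

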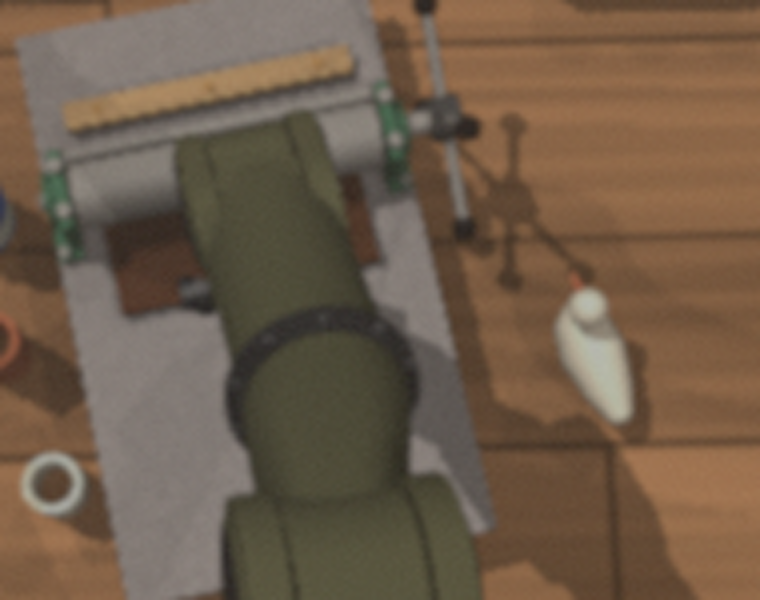

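```bash
python3 -m handwheel '[[0.5,0.4,0,0,0,0,0],[0.5,0.4,0,0,0,0,0],[0.5,0.4,0,0,0,0,0],[0.5,0.3,0,0,0,0,0]]'| egrep 'tool|force|rot';for i in 1; do python3 -m handwheel '[[0.5,0.2,0,0,0,0,0]]'| egrep 'tool|force'; python3 -m handwheel '[[0.5,0.2,0,0,0,0,0]]'| egrep 'tool|force'; done
```

```text
tool_pos: [0.6256, 0.0208, 0.0656]
tcp_rot: [-3.142, 0.0, 0.192]
contact_force: [-1.6, -0.2, 0.5]
tool_pos: [0.6275, 0.0212, 0.0656]
contact_force: [-1.9, -0.2, 1.5]
tool_pos: [0.6292, 0.0215, 0.0656]
contact_force: [-1.3, -0.3, 1.8]
```

```bash
python3 -m handwheel '[[0.5,0.15,0,0,0,0,0]]'| egrep 'tool|force'; python3 -m handwheel '[[0.5,0.15,0,0,0,0,0]]'| egrep 'tool|force'
```

```text
tool_pos: [0.6307, 0.0218, 0.0657]
contact_force: [-1.6, -1.1, 0.5]
tool_pos: [0.632, 0.0221, 0.0656]
contact_force: [-2.5, -1.0, 0.6]
```

```bash
python3 -m handwheel '[[0.5,0.1,0,0,0,0,0]]'| egrep 'tool|force'
```

```text
tool_pos: [0.6331, 0.0223, 0.0656]
contact_force: [-2.1, -0.8, -0.3]
```

```bash
python3 -m handwheel '[[0.5,0.1,0,0,0,0,0]]'| egrep 'tool|force'
```

```text
tool_pos: [0.634, 0.0225, 0.0657]
contact_force: [-1.6, -0.5, -0.2]
```

```bash
python3 -m handwheel '[[0.5,0.1,0,0,0,0,0]]'| egrep 'tool|force'
```

```text
tool_pos: [0.6345, 0.0225, 0.0656]
contact_force: [-5.2, -1.0, 3.2]
```

```bash
python3 -m handwheel '[[0.5,0.1,0,0,0,0,0]]'| egrep 'tool|force'
```

```text
tool_pos: [0.6345, 0.0225, 0.0656]
contact_force: [-8.4, -2.1, 5.1]
```

```bash
python3 -m handwheel '[[0.5,0.1,0,0,0,0,0]]'| egrep 'tool|force'
```

```text
tool_pos: [0.6345, 0.0225, 0.0655]
contact_force: [-11.5, -2.3, 9.3]
```

```bash
python3 -m handwheel '[[0.5,0,0,0,0,0,0]]'| egrep 'tool|force'
python3 - <<'E'
from meas import *
s=observe();t=(np.array(s['tool_pos'][:2])-O)@RB;print(t.round(4))
f=go(t[0]+.084,0,0,['TR-TL'],'e')
for n in f:
    x0,y0=(150,130) if n=='side' else (190,110)
    cv2.imwrite(f'pics/{n}_ez.png',cv2.resize(f[n][y0:y0+120,x0:x0+150,::-1],None,fx=5,fy=5,interpolation=2))
E
```

```text
tool_pos: [0.6345, 0.0225, 0.0655]
contact_force: [-8.6, -1.7, 5.9]
[-0.0896 -0.0062]
side TR-TL mid [-89.6   6.2] dir 87.51
top TR-TL mid [-89.6   0.5] dir 88.37
```

View pics/side_ez.png

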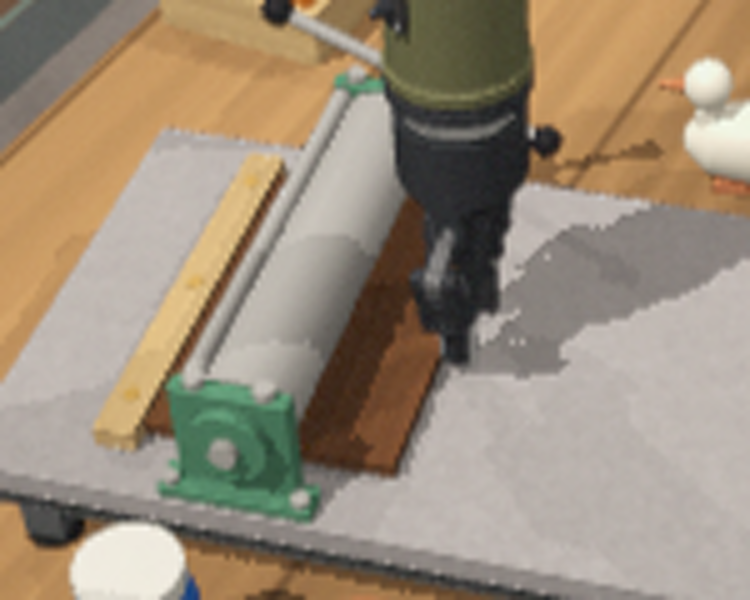

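Force jumped to about 10 N with no more travel at TCP x = −89.6 mm in the bed frame, which is where the stop should be. I'll back straight off and check square and centre.

```bash
python3 -m handwheel '[[0.5,-0.5,0,0,0,0,0],[0.5,-1.5,0,0,0,0,0],[0.5,-3,0,0,0,0,0],[0.5,-3,0,0,0,0,0],[0.5,-3,-0,0,0,0,0],[0.5,-1,0,-3,0,0,0],[0.5,-1,0,-3,0,0,0],[0.5,-1,0,-3,0,0,0],[0.5,0,3.5,0,0,0,0],[0.5,0,3.5,0,0,0,0]]'| egrep 'tool|force';python3 -m handwheel '[[0.5,0,3.5,0,0,0,0],[0.5,0,3.5,0,0,0,0],[0.5,0,3.5,0,0,0,0],[0.5,0,3.5,0,0,0,0],[0.5,0,3.5,0,0,0,0],[0.5,0,3.5,0,0,0,0],[0.5,0,3.5,0,0,0,0],[0.5,0,0,0,0,0,0]]'
python3 - <<'E'
from meas import *
f=go(-.005,0,0,['TR-TL','LR-LL'],'f')
for n in f:
    x0,y0=(150,130) if n=='side' else (190,110)
    cv2.imwrite(f'pics/{n}_fz.png',cv2.resize(f[n][y0:y0+110,x0:x0+140,::-1],None,fx=5.4,fy=5.4,interpolation=2))
E
```

```text
tool_pos: [0.5148, -0.0713, 0.1587]
contact_force: [1.5, -0.8, 0.2]
time: 21.42
tool_pos: [0.5591, -0.3224, 0.1554]
tcp_rot: [3.135, -0.0, 0.183]
contact_force: [0.2, -0.4, 0.2]
grip_width: 0.0428
side TR-TL mid [-86.4   4.7] dir 90.04
side LR-LL mid [71.3  2.1] dir 90.02
top TR-TL mid [-86.3   0.2] dir 90.3
top LR-LL mid [70.8  0.1] dir 89.8
```

View pics/side_fz.png

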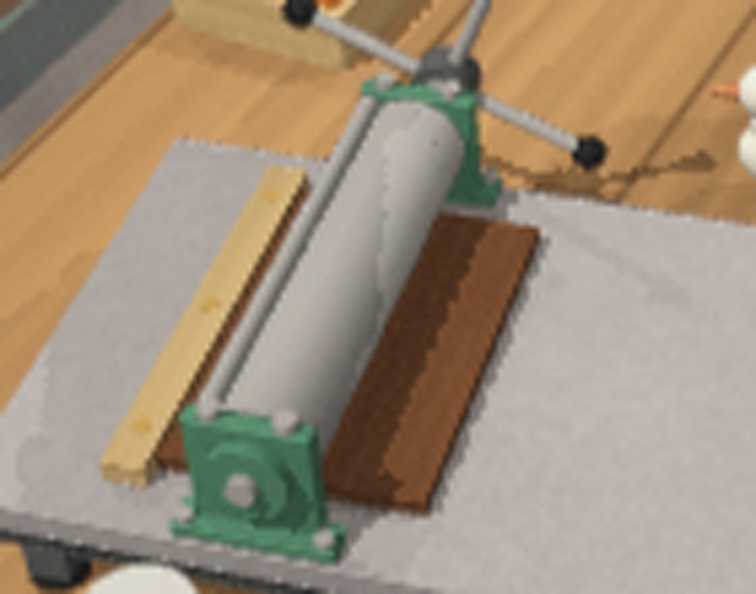

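View pics/top_fz.png

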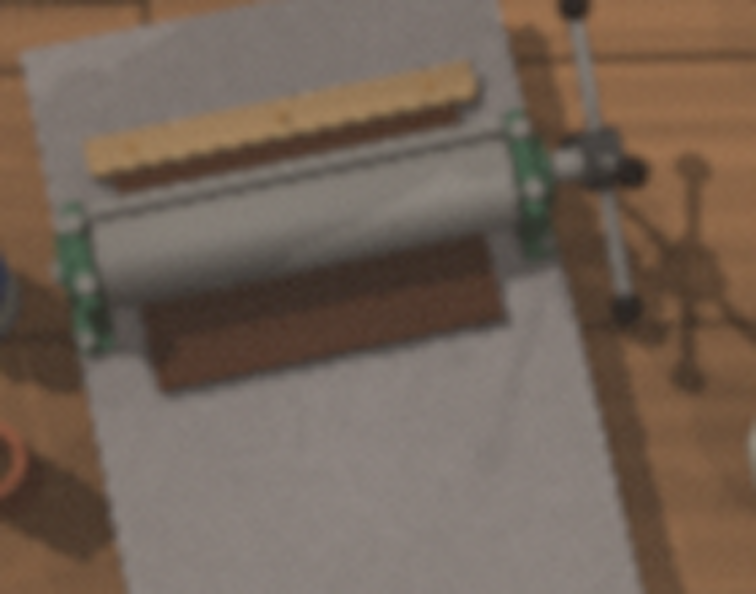

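Seen: the board lies under the roller with brown right up to the strip in both views, and its trailing edge is parallel to the roller (90.0–90.3°). I'll zoom in on the strip contact and measure the side margins.

Run:
```python
from meas import *
ims=[]
for n,(x0,y0,w,h) in {'side':(165,155,50,65),'top':(202,118,82,38)}.items():
    f=cv2.imread(f'pics/{n}_f.png');k=9
    cv2.imwrite(f'pics/{n}_gap.png',cv2.resize(f[y0:y0+h,x0:x0+w],None,fx=k,fy=k,interpolation=0))
f=cv2.imread('pics/top_f.png')[...,::-1].copy()
for n in('top','side'):
  f=cv2.imread(f'pics/{n}_f.png')[...,::-1].copy()
  for s in(1,-1):
    a,b=[np.r_[O+RB@[x,s*.115],.087] for x in(-.079,-.05)]
    L=edge(n,f,a,b,half=3);p=proj(n,[(a+b)/2])[0];nn=np.linalg.norm(L[:2]);x=p-L[:2]/nn*(L@np.r_[p,1])/nn
    print(n,s,((ray(n,[x],.087)[0,:2]-O)@RB*1000).round(1))
  # colour profile along bed x across the strip/board joint
  for y in(-.09,-.045,0,.045,.09):
    xs=np.arange(.058,.1,.003);px=proj(n,[np.r_[O+RB@[x,y],.087] for x in xs]).astype(np.float32)
    v=cv2.remap(f,px[:,0][None].copy(),px[:,1][None].copy(),cv2.INTER_LINEAR)[0];h=cv2.cvtColor(v[None],cv2.COLOR_RGB2HSV)[0]
    print(n,y,'S',h[:,1].tolist(),'V',h[:,2].tolist())
```

```text
top 1 [-64.8 116.2]
top -1 [ -64.3 -117.4]
top -0.09 S [100, 122, 114, 106, 103, 103, 105, 107, 107, 109, 108, 103, 83, 60] V [79, 75, 76, 91, 114, 138, 151, 152, 150, 148, 146, 144, 139, 132]
top -0.045 S [104, 111, 107, 104, 105, 105, 106, 108, 107, 106, 106, 102, 87, 58] V [81, 76, 76, 83, 107, 134, 151, 156, 155, 151, 149, 147, 140, 131]
top 0 S [108, 114, 110, 104, 102, 104, 110, 115, 120, 121, 115, 103, 83, 59] V [78, 76, 79, 93, 117, 144, 149, 146, 144, 146, 149, 148, 141, 133]
top 0.045 S [100, 111, 114, 108, 105, 108, 107, 106, 107, 108, 107, 103, 87, 60] V [82, 78, 78, 85, 109, 135, 152, 159, 155, 153, 153, 151, 144, 132]
top 0.09 S [101, 110, 112, 106, 102, 106, 106, 106, 108, 109, 107, 101, 84, 58] V [81, 79, 80, 87, 112, 140, 152, 156, 156, 154, 153, 147, 140, 132]
side 1 [-66.6 125. ]
side -1 [ -64.7 -113.4]
side -0.09 S [19, 30, 94, 135, 123, 109, 105, 105, 104, 107, 107, 107, 95, 55] V [173, 171, 128, 98, 129, 187, 209, 207, 205, 203, 200, 200, 198, 185]
side -0.045 S [21, 44, 105, 140, 123, 109, 104, 104, 105, 106, 106, 106, 91, 52] V [173, 158, 126, 100, 129, 189, 210, 211, 208, 204, 203, 203, 199, 185]
side 0 S [20, 34, 104, 141, 123, 107, 105, 115, 129, 136, 120, 107, 93, 38] V [175, 164, 127, 103, 131, 190, 211, 209, 205, 197, 199, 205, 201, 180]
side 0.045 S [21, 30, 98, 149, 122, 100, 104, 104, 106, 107, 107, 107, 96, 55] V [172, 170, 127, 106, 107, 203, 211, 211, 209, 207, 208, 207, 202, 186]
side 0.09 S [94, 97, 70, 117, 120, 106, 105, 106, 113, 120, 116, 109, 90, 44] V [133, 124, 106, 96, 128, 190, 209, 210, 208, 206, 207, 206, 199, 184]
```

View pics/side_gap.png

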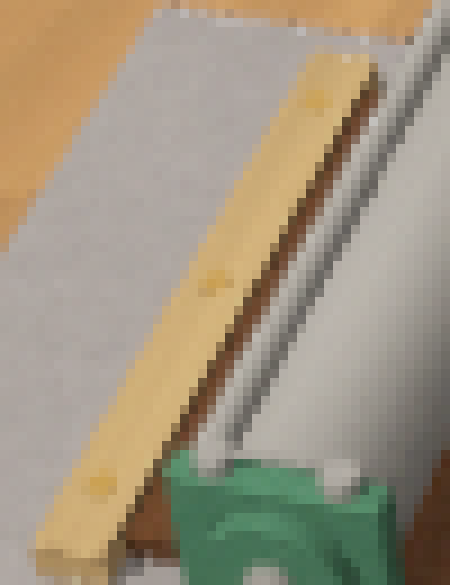

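View pics/top_gap.png

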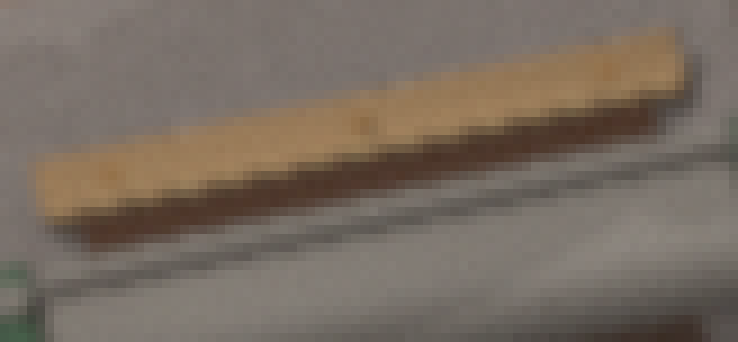

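The strip–board joint shows no grey bed anywhere along it, and the margins are 116.2 and 117.4 mm, so the board is centred. The hand is hovering near the bird, so I'll raise it and take a last look.

```bash
python3 -m handwheel '[[0.5,0,0,-3,0,0,0],[0.5,0,0,-3,0,0,0],[0.5,-2,3,0,0,0,0],[0.5,-2,3,0,0,0,0],[0.5,-2,3,0,0,0,0],[0.5,0,0,0,0,0,0],[0.5,0,0,0,0,0,0]]'
python3 - <<'E'
from h import *
a=[]
for n in('side','top'):
    f=grab_frame(n)[...,::-1];cv2.imwrite(f'pics/{n}_end.png',f);a.append(f[70:300,110:450])
cv2.imwrite('pics/end.png',np.hstack(a))
f0=cv2.imread('pics/side0.png');f1=cv2.imread('pics/side_end.png')
d=cv2.absdiff(f0,f1)
print('hub diff',d[118:165,200:262].mean(), 'jar/tubes',d[230:290,160:290].mean())
E
```

```text
time: 22.1
tool_pos: [0.5167, -0.4141, 0.2157]
tcp_rot: [3.141, 0.0, 0.189]
contact_force: [1.0, 1.6, 0.3]
grip_width: 0.0427
hub diff 3.887783115991764 jar/tubes 3.2481196581196583
```

View pics/end.png

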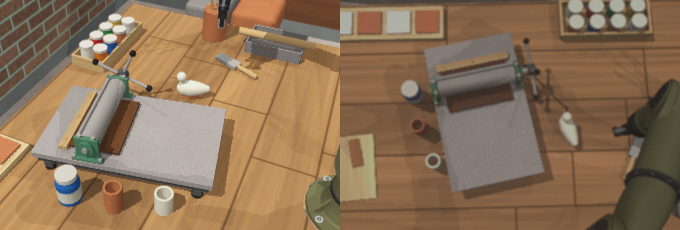

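The final view shows the board home under the roller, the spokes and bystanders where they were, and the hand well clear on the right.

```bash
python3 -c "
from workcell import *
print(finish_job())"
```

```text
the job is handed in; nothing more can be done
None
```

The shim board is under the roller, centred and square against the stop strip. I handed the job in at about 22 s with the hand well clear. I slid the board left and mostly square by its right edge, then pushed it forward by its trailing edge with two fingertips. Sliding took about 2 N, and I stopped when the force rose to about 11 N with no further travel.

**Last checks**
- **Square:** the trailing edge is within about 0.3° of square to the bed.
- **Centred:** the top view puts the board's sides at +116 and −117 mm, so it is about 0.6 mm off centre.
- **Against the stop:** no bed shows between the board and the strip in either view.
- **Left alone:** the spoke end I checked is in the same place within a pixel, and the bystanders look unmoved.

**Disagreements**
- **Fingertip height:** the half-open fingertips touched the bed at a reported TCP height of 62 mm, about 32 mm lower than the stated 19 mm overhang predicts. I used the touched height for the pushes.
- **Trailing edge:** it measured at −86 mm instead of the ideal −80 mm. The edge finder had earlier read the board about 5 mm too long, which explains part of this but not all. The contact force and the closed joint are my evidence that it is fully home.
- **Side view:** it put the board's left edge 8–9 mm further out than the top view did, because it also picks up the board's side face. I relied on the top view for centring.

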